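# Sort hob parts: studs to thread gauges, knobs to tray, burner to dish

## Task

Sort the five hob parts left lying on the bench: put one control knob in each of the two bays of the grey tray, standing flat on its floor with the white mark up, and set the gas burner upright, flat on the floor of the round grey dish. Lay each threaded stud down into the notches of the gauge for its thread, resting on the bottom of both notches with a gauge plate on either side of its middle and its two nuts outside the plates: the thick coarse-threaded stud on the gauge with the wide notches, the thin fine-threaded one on the gauge with the narrow notches. Leave everything released and at rest.

Things in the scene. Friction and masses are not known exactly. Their poses are not given: they have to be found in the camera images.
- coarse_stud_center (a point): Thick steel threaded stud, loose, lying level on the bench: rod 20 mm in diameter with coarse thread (2.5 mm pitch), 120 mm long overall, a hex nut (30 mm across flats, 14 mm thick) fixed at each end, 92 mm of bare rod between them. The point is at mid-length on the rod's axis, 15 mm above the bench at the start; also its balance point. Its x axis runs along the rod (both ends alike). About 360 g.
- fine_stud_center (a point): Thin steel threaded stud, loose, lying level on the bench: rod 12 mm in diameter with fine thread (1.25 mm pitch), 120 mm long overall, a hex nut (20 mm across flats, 14 mm thick) fixed at each end, 92 mm of bare rod between them. The point is at mid-length on the rod's axis, 10 mm above the bench at the start; also its balance point. Its x axis runs along the rod (both ends alike). About 130 g.
- knob1_center (a point): One of two identical round black plastic control knobs, loose, standing upright on the bench: upright cylinder 36 mm in diameter, 32 mm tall, white pointer mark on top. The point is at its centre, half-way up (16 mm above its underside). z is up along its axis. About 50 g. It may go in either bay.
- knob2_center (a point): The other black control knob, the same in every way: 36 mm in diameter, 32 mm tall, the point at its centre, 16 mm above its underside. About 50 g.
- burner_center (a point): Gas burner head, loose, standing upright on the bench: round aluminium body with a dark domed cap on top, 52 mm in diameter, side 27 mm tall, 30 mm at the top of the dome. The point is at its centre, 13.5 mm above its underside. z is up along its axis. About 140 g.
- wide_gauge: Fixed steel gauge for the coarse stud, 66 x 70 mm, 56 mm high. Two upright 6 mm plates at x = -30 and +30 mm, 54 mm clear between them (nothing there above 16 mm). A notch in each, 28 mm wide, bottom 32 mm above the bench, upright sides for 10 mm, then flaring to 44 mm at the top. Origin: centre of underside. x runs through both notches, along a seated stud, whose axis is 42 mm above the origin.
- narrow_gauge: Fixed steel gauge for the fine stud, 66 x 70 mm, 56 mm high. Two upright 6 mm plates at x = -30 and +30 mm, 54 mm clear between them (nothing there above 16 mm). A notch in each, 18 mm wide, bottom 32 mm above the bench, upright sides for 10 mm, then flaring to 34 mm at the top. Origin: centre of underside. x runs through both notches, along a seated stud, whose axis is 38 mm above the origin.
- knob_tray: Fixed shallow grey plastic tray, 64 mm (x) by 123 mm (y), 12 mm high, walls 4 mm, floor 4 mm thick; one thin divider across its middle makes two square bays, each about 55 mm inside, with centres at y = -30 and y = +30 mm. Origin: centre of the underside, on the bench.
- burner_dish: Fixed shallow round grey plastic dish, 92 mm in outer diameter, 84 mm inside, 12 mm high, floor 4 mm thick. Origin: centre of the underside, on the bench. Loose clutter on the bench near the things and between the targets (rubber ring, white block, brass spacer) is no higher than 20 mm.

How it is judged:
By the outcome, as a careful person would: the job done as asked, in the order asked, and still so for the second after the job is handed in, with the robot touching nothing.
It also fails if it takes over 134 s, if anything falls off the work surface, if the arm or the gripper's body presses on something with over 40 N, if the wrist force passes 120 N, or if a joint passes its speed limit or range.

## Robot

A 6-joint arm with a two-finger parallel gripper is mounted at the origin on the work surface. World frame = base frame: x ahead of the robot, y to its left, z up, the work surface at z = 0. Lengths are in mm, angles in rad, forces in N, time in s.
With the tool pointing down it reaches from about 225 to 875 mm from the base axis. Payload 3.4 kg.
Tool frame: the origin (TCP) lies on the centre line of the jaws, within the pads' length; the fingertips stand 19 mm ahead of it and the grasp point (between the pads) is the TCP (r.nose_length is the distance from the TCP to the fingertips, in mm); x points along the fingers, y is the direction in which the jaws open and shut, and the axes are right-handed (so a half turn about x gives the same grasp; the last joint's range is limited). The gripper opens to 85 mm and grips with 20 to 120 N. Pads are 22 mm wide; open, the fingers measure 114 mm over their backs; the gripper's body (76 mm by 85 mm) begins 54 mm behind the grasp point. The pads swing forward as they close: fully open they stand 13 mm farther back than shut.
Start: joints at [-1.421, 0.276, 1.505, -0, 1.361, -0.121], TCP at [153.811, -554.078, 250.328] pointing down, gripper open.
Joint ranges: [-2.89, 2.89], [-0.75, 2.08], [0.22, 2.7], [-1.18, 4.32], [0.11, 2.71], [-2.7, 2.7]. Speed limits (rad/s): [2.57, 2.57, 3.14, 3.14, 3.14, 3.14].

## Interface

Orientations are given as a rotation vector (axis times angle).
In Python, from rig import readout, vision, sign_off, r gives the robot as it stands.
- The arm moves only by the tool apply_moves, never from a script. Its argument "commands" is text: rows parted by semicolons, each of 4 numbers parted by spaces: the shift along the tool's x, y, z in cm, then the turn about the tool's x in degrees. A call has exactly 5 rows; each row is the pose to reach, as a shift and turn from the pose commanded when the call began, along the tool's axes at that moment; what a row does not reach only later rows make up. A row lasts 1/8 s, in which the tool goes at most 62.5 mm and 10.7 degrees, less where a joint would pass 70% of its speed; a pose out of reach is approached as far as the arm can. A call with a gripper value outside its range is refused whole. "claw" is the opening, from 0 (shut) to 1 (fully open), set as the call begins (left out, the last holds). The fingers move at their own pace and stop on an object; "grip_force" is the grip in N (left out, the last holds). Time passes only in rows, so rows that repeat a pose let the fingers close, or fill a call up. It gives the time, the measured TCP pose, the force and the opening at its end, in the units of the state.
- readout.observe(): the state, without advancing time (a new reading comes with each control period).
- vision.capture(name): name is "scene" or "top"; returns the picture (384x512x3 uint8, blue, green, red); there is no depth.
- vision.get_calibration(name): a dict with "fovy" (degrees; the focal length in pixels is half the picture's height over the tangent of half this angle, whatever the lens; pixels are square), "cx", "cy" (the principal point, pixels), "dist_coeffs" ([k1, k2, p1, p2, k3] as OpenCV has them; the pictures are not rectified), "R" (3x3) and "t" (3): a world point X has camera coordinates R X + t. Camera axes: x right, y down, z forward; pixel columns grow to the right and rows downward; lengths in mm; the calibration is good to about 2 mm. A picture is of the moment at which its call begins. get_calibration takes no time and is no camera call.
- sign_off(): hands the job in, once; it reports no verdict.
Trained networks look in the newest picture that a camera, given by its name, has taken for a name from the list of things; names that differ only in an ending like _2 or _b are one class to them, and where a whole thing is asked for, a point or a joint stands for the part that bears it (a point fixed in the world has none). Each returns a list of dicts, best first, with "conf" (0 to 1); they miss things now and then, are a little off and sometimes report something else, mostly with a low value. They report only what shows in the picture. A call takes as long as a camera call.
- vision.boxes_of(name, camera): "centre" ([x, y, z] in mm, in world coordinates, good to about 4 mm: the middle of the surface that is visible of it).
The state is a dict: "t": time; "qpos": joint angles; "qd": joint speeds; "effort": joint torques, N m; "tool_pos": TCP position; "eef_rot": TCP orientation; "contact_force": force on the tool from outside, world axes, zero at the start; "torque": the same for the moment, N m; "finger_gap": opening from 0.0 (shut) to 1.0 (fully open).
Only numpy, scipy, OpenCV 4.12 (cv2) and the standard library are available. Lean on these libraries where they do the work, as an engineer would, in place of code of your own. Each camera call takes 0.05 s, during which the arm holds its last target.

## Working session

There is one attempt and no reset: what is moved stays moved. The work goes in short steps, Python scripts to look and compute and a tool call to move; the robot and the scene stay as the last step left them, time stands still between calls to the robot, and variables do not carry over. Pictures are saved under pics/ and viewed, and the job is handed in when it is done.

Besides the shell and the picture viewer there is one more tool, called after ">>>" as name(argument=value, ...) on one line, values as JSON. apply_moves: Moves the arm, as the interface text tells. Its arguments: {"type":"object","properties":{"commands":{"type":"string"},"claw":{"type":"number"},"grip_force":{"type":"number"}},"required":["commands"]}

```bash
ls; mkdir -p pics
cat > h.py <<'E'
import numpy as np, cv2
from rig import readout, vision, r
def save(cam,name):
    im=vision.capture(cam); cv2.imwrite('pics/'+name,cv2.resize(im,None,fx=1.5,fy=1.5,interpolation=cv2.INTER_CUBIC)); cv2.imwrite('pics/raw_'+name,im); return im
def K(cam):
    c=vision.get_calibration(cam); f=192/np.tan(np.radians(c['fovy'])/2)
    return np.array([[f,0,c['cx']],[0,f,c['cy']],[0,0,1.]]),np.array(c['dist_coeffs'],float),np.array(c['R']),np.array(c['t']).ravel()
def proj(cam,P):
    k,d,R,t=K(cam); return cv2.projectPoints(np.array(P,float).reshape(-1,3),cv2.Rodrigues(R)[0],t,k,d)[0].reshape(-1,2)
def unproj(cam,uv,z):
    k,d,R,t=K(cam); n=cv2.undistortPoints(np.array(uv,float).reshape(-1,1,2),k,d).reshape(-1,2)
    rays=np.c_[n,np.ones(len(n))]@R; o=-R.T@t
    return o+rays*((z-o[2])/rays[:,2])[:,None]
E
python3 - <<'E'
from h import *
for c in ('scene','top'):
    save(c,c+'0.png'); k,d,R,t=K(c); print(c,k[0,0],d,(-R.T@t).round(),R.round(2).tolist())
    for n in ['coarse_stud_center','fine_stud_center','knob1_center','burner_center','wide_gauge','narrow_gauge','knob_tray','burner_dish']:
        print(n,[(np.round(b['centre'],1).tolist(),round(b['conf'],2)) for b in vision.boxes_of(n,c)][:4])
s=readout.observe();print(s)
E
```

```text
pics
scene 474.34523110007194 [-0.15322413  0.          0.          0.          0.        ] [1162.  -25. 1011.] [[0.04, 1.0, 0.01], [0.82, -0.03, -0.57], [-0.57, 0.03, -0.82]]
coarse_stud_center [([373.7, 309.0, 23.0], 0.55)]
fine_stud_center [([430.7, -143.9, 16.8], 0.82)]
knob1_center [([470.6, 0.4, 31.0], 0.46), ([649.1, -135.0, 2.4], 0.28)]
burner_center [([442.7, 163.7, 29.0], 0.85)]
wide_gauge [([531.3, -403.9, 13.2], 0.8)]
narrow_gauge [([504.4, 378.3, 26.3], 0.7)]
knob_tray [([652.8, -131.8, 4.3], 0.83)]
burner_dish [([648.7, 160.3, 3.9], 0.58)]
top 349.64896725594235 [-0.00655535  0.          0.          0.          0.        ] [397.  -3. 904.] [[-0.01, -1.0, 0.0], [-1.0, 0.01, -0.1], [0.1, -0.0, -1.0]]
coarse_stud_center [([360.1, 312.5, 21.2], 0.79)]
fine_stud_center [([422.8, -148.1, 16.1], 0.58), ([512.0, 377.3, 5.6], 0.37)]
knob1_center [([463.3, -2.2, 34.9], 0.49)]
burner_center [([429.7, 172.6, 30.8], 0.58)]
wide_gauge [([419.9, -148.1, 18.2], 0.61), ([540.6, -410.9, 15.0], 0.59)]
narrow_gauge [([512.6, 376.1, 6.2], 0.6)]
knob_tray [([653.5, -129.1, 5.2], 0.81)]
burner_dish [([658.0, 164.9, 5.0], 0.7)]
{'t': 0.9, 'qpos': array([-1.42100523e+00,  2.75884715e-01,  1.50492457e+00, -9.58930611e-06,
        1.36068541e+00, -1.20995172e-01]), 'qd': array([ 0.00131174,  0.00023506, -0.00039304, -0.00124214, -0.00058602,
        0.0007188 ]), 'effort': array([-1.04151095e-03, -4.16645193e+01, -2.46098256e+01, -4.28910989e-04,
       -2.59002292e-06, -6.94148611e-06]), 'tool_pos': array([ 153.80389226, -554.07093342,  250.32692826]), 'eef_rot': array([ 2.07659206,  0.28278745, -2.07660876]), 'contact_force': array([-0.1212046 , -0.31785331, -0.19483582]), 'torque': array([ 0.03067722, -0.00088443, -0.02507812]), 'finger_gap': 1.0006466009168962}
```

View pics/scene0.png

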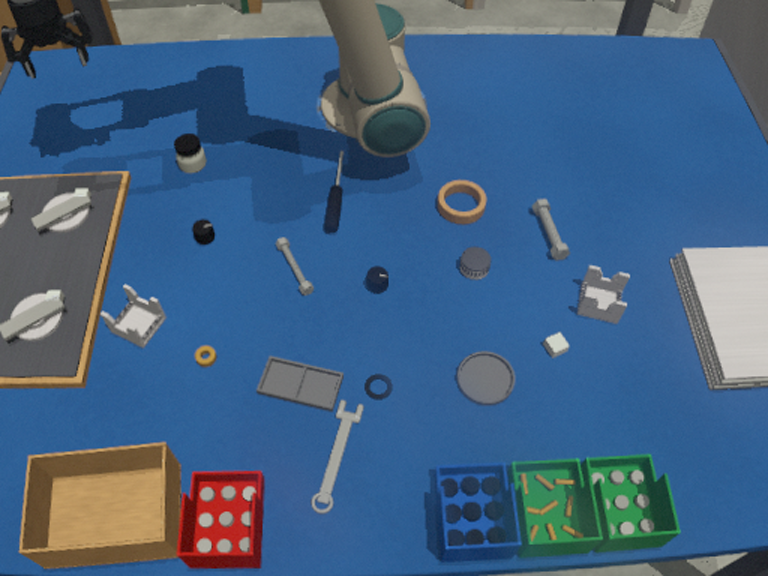

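View pics/top0.png

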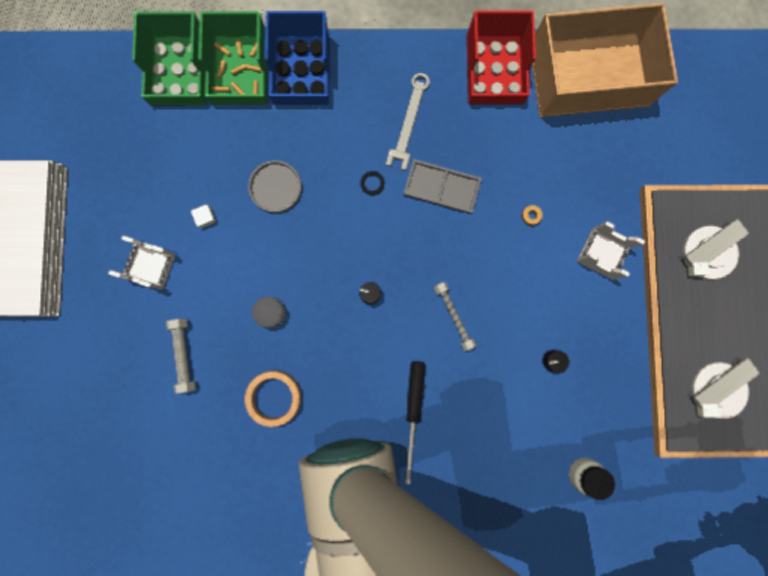

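Run:
```python
from h import *
s=cv2.imread('pics/raw_scene0.png');t=cv2.imread('pics/raw_top0.png')
def crop(im,u,v,w=32,z=6):
    u,v=int(u),int(v); u0=max(u-w,0);v0=max(v-w,0)
    c=cv2.resize(im[v0:v0+2*w,u0:u0+2*w],(2*w*z,2*w*z),interpolation=cv2.INTER_CUBIC)
    for i in range(0,2*w,10):
        cv2.putText(c,str(u0+i),(i*z,10),0,.35,(0,255,255),1);cv2.putText(c,str(v0+i),(0,i*z+4),0,.35,(0,255,255),1)
        cv2.line(c,(i*z,12),(i*z,18),(0,255,255),1)
    return c
P={'g1':(540,-410,28),'g2':(512,376,28)}
rows=[]
for k in P:
    a=proj('scene',P[k])[0];b=proj('top',P[k])[0]
    rows.append(np.hstack([crop(s,*a,w=24,z=6),crop(t,*b,w=24,z=6)]))
cv2.imwrite('pics/g.png',np.vstack(rows))
rows=[]
for p in [(366,311,15),(427,-146,10)]:
    rows.append(np.hstack([crop(s,*proj('scene',p)[0],w=24),crop(t,*proj('top',p)[0],w=28,z=288/56) if 0 else crop(t,*proj('top',p)[0],w=24)]))
cv2.imwrite('pics/st.png',np.vstack(rows))
from scipy.spatial.transform import Rotation as Ro
st=readout.observe();print(Ro.from_rotvec(st['eef_rot']).as_matrix().round(4),st['t'])
print(unproj('top',[(371/1.5,293/1.5),(556/1.5,361/1.5)],32).round(), unproj('scene',[(378/1.5,272/1.5),(204/1.5,225/1.5)],32).round())
```

```text
[[ 0.000e+00  2.675e-01 -9.636e-01]
 [-1.000e-04 -9.636e-01 -2.675e-01]
 [-1.000e+00  1.000e-04  0.000e+00]] 0.9
[[ 464.   -6.   32.]
 [ 350. -311.   32.]] [[ 462.   -0.   32.]
 [ 347. -308.   32.]]
```

View pics/g.png

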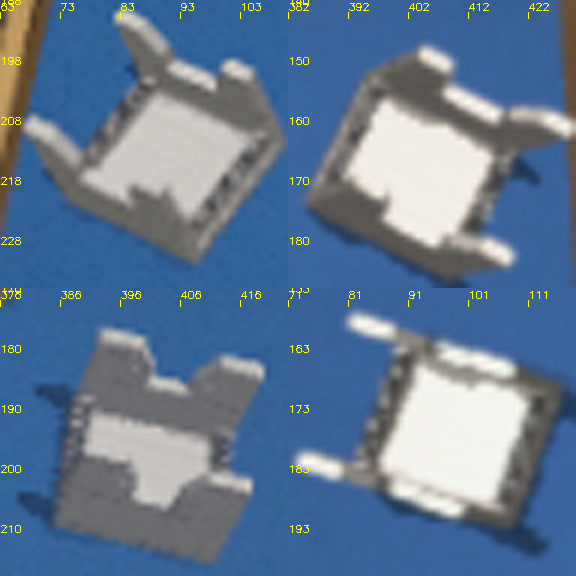

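View pics/st.png

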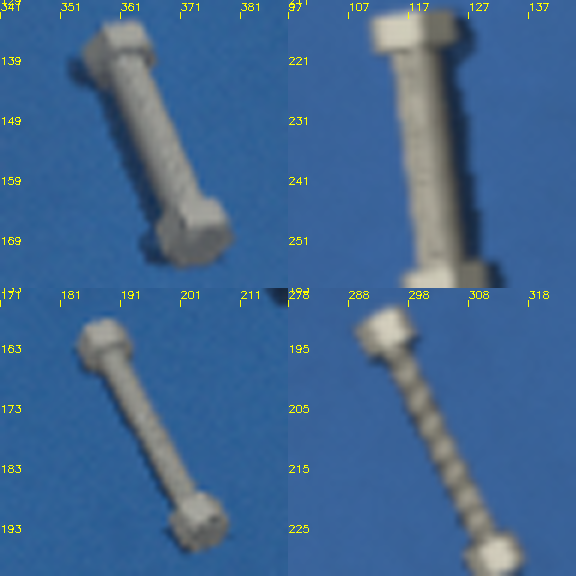

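```bash
cat > fit.py <<'E'
from h import *
from scipy.optimize import minimize
S=4
def box(x0,x1,y0,y1,z0,z1): return np.array([[x,y,z] for x in(x0,x1) for y in(y0,y1) for z in(z0,z1)],float)
def cyl(d,z0,z1,n=40):
    a=np.linspace(0,2*np.pi,n,endpoint=False); return np.vstack([np.c_[d/2*np.cos(a),d/2*np.sin(a),np.full(n,z)] for z in(z0,z1)])
def xcyl(d,x0,x1,z,n=24,ph=0,):
    a=np.linspace(0,2*np.pi,n,endpoint=False)+ph; return np.vstack([np.c_[np.full(n,x),d/2*np.cos(a),z+d/2*np.sin(a)] for x in(x0,x1)])
def gauge(n,top):
    P=[box(-33,33,-35,35,0,12)]
    for s in(-1,1):
        x0,x1=sorted((s*27,s*33)); P.append(box(x0,x1,-35,35,0,32))
        for q in(-1,1):
            P.append(np.array([[x,q*y,z] for x in(x0,x1) for y,z in((35,30),(n/2,30),(n/2,42))]+[[x,q*35,z] for x in (x0,x1) for z in (42,)]))
            P.append(np.array([[x,q*y,z] for x in(x0,x1) for y,z in((35,42),(n/2,42),(35,56),(top/2,56))]))
    return P
def stud(d,af,z=None):
    z=af/2 if z is None else z
    h=af/np.cos(np.pi/6)
    return [xcyl(d,-46,46,z)]+[xcyl(h,a,b,z,6,0) for a,b in((-60,-46),(46,60))]
M={'wide':gauge(28,44),'narrow':gauge(18,34),'coarse':stud(20,30),'fine':stud(12,20),
 'knob':[cyl(36,0,32)],'burner':[np.vstack([cyl(52,0,27),cyl(30,30,30)])],'tray':[box(-32,32,-61.5,61.5,0,12)],'dish':[cyl(92,0,12)]}
def render(cam,model,p,u0,v0,w):
    m=np.zeros((2*w*S,2*w*S),np.uint8); c,s=np.cos(p[2]),np.sin(p[2])
    z=p[3] if len(p)>3 else 0
    for part in model:
        X=np.c_[part[:,0]*c-part[:,1]*s+p[0],part[:,0]*s+part[:,1]*c+p[1],part[:,2]+z]
        uv=(proj(cam,X)-[u0,v0]+.5)*S-.5
        h=cv2.convexHull(np.round(uv*16).astype(np.int32).reshape(-1,1,2))
        cv2.fillConvexPoly(m,h,255,shift=4)
    return m
def grab(im,cam,p,w,dark=None,ch=22):
    u,v=proj(cam,[p[0],p[1],15])[0]; u0,v0=max(int(u)-w,0),max(int(v)-w,0)
    c=np.full((2*w,2*w,3),(160,80,30),np.uint8); q=im[v0:v0+2*w,u0:u0+2*w]; c[:q.shape[0],:q.shape[1]]=q
    b=cv2.resize(c,None,fx=S,fy=S,interpolation=cv2.INTER_LINEAR)
    f=b.astype(int); chroma=f.max(2)-f.min(2)
    m=(chroma<=ch+0.25*f.max(2)) 
    if dark is not None: m&=f.max(2)<dark
    m=m.astype(np.uint8)*255
    n,l,st,ce=cv2.connectedComponentsWithStats(m)
    # keep component with area>4px nearest
    best=max(range(1,n),key=lambda i:st[i,4]/(1+ (np.hypot(*(ce[i]-w*S))/(w*S*.4))**2))
    return b,((l==best)*255).astype(np.uint8),u0,v0
def fit(ims,model,p0,w=30,cams=('scene','top'),free=(0,1,2),dark=None,sim=None,ch=22):
    G={c:grab(ims[c],c,p0,w,dark,ch) for c in cams}
    p0=np.array(p0,float)
    def cost(q):
        p=p0.copy(); p[list(free)]=q
        return sum(np.count_nonzero(render(c,model,p,G[c][2],G[c][3],w)!=G[c][1])/S/S for c in cams)
    best=None
    dx=np.array([6,6,.15,6])[list(free)]
    for sg in(1,-1):
        q=p0[list(free)]; sim=np.vstack([q]+[q+sg*np.eye(len(q))[i]*dx for i in range(len(q))])
        r_=minimize(cost,q,method='Nelder-Mead',options=dict(initial_simplex=sim,xatol=.05,fatol=.02))
        if best is None or r_.fun<best.fun: best=r_
    p=p0.copy(); p[list(free)]=best.x
    vis=[]
    for c in cams:
        b=G[c][0].copy(); cn,_=cv2.findContours(render(c,model,p,G[c][2],G[c][3],w),0,2); cv2.drawContours(b,cn,-1,(0,0,255),1)
        cn,_=cv2.findContours(G[c][1],0,2); cv2.drawContours(b,cn,-1,(0,255,255),1); vis.append(b)
    return p,best.fun,np.hstack(vis)
E
cat > run.py <<'E'
from fit import *
ims={c:cv2.imread(f'pics/raw_{c}0.png') for c in('scene','top')}
V=[]
def go(nm,model,p0,free=(0,1,2),**k):
    out=[]
    for cams in(('scene','top'),('scene',),('top',)):
        p,f,v=fit(ims,M[model],p0,w=25,cams=cams,free=free,**k); out.append(p)
        if len(cams)==2:V.append(v)
        print(nm,cams,p[:2].round(1),np.degrees(p[2]).round(1),round(f,1))
D=np.radians
for m in('wide','narrow'):
    go('g1 '+m,m,(540,-410,D(60)),ch=30)
    go('g2 '+m,m,(512,376,D(75)),ch=30)
go('coarse','coarse',(366,311,D(10)))
go('fine','fine',(427,-146,D(30)))
xy=(0,1)
go('k1','knob',(463,-3,0),xy,dark=70); go('k2','knob',(349,-310,0),xy,dark=70)
go('burner','burner',(436,168,0),xy); go('tray','tray',(653,-130,D(-10))); go('dish','dish',(653,162,0),xy)
for i in range(0,len(V),6): 
    q=V[i:i+6]; q+= [q[0]*0]*(6-len(q)); cv2.imwrite(f'pics/v{i//6}.png',np.vstack([np.hstack(q[j:j+2]) for j in(0,2,4)]))
E
python3 run.py
```

```text
Traceback (most recent call last):
  File "run.py", line 12, in <module>
    go('g1 '+m,m,(540,-410,D(60)),ch=30)
    ~~^^^^^^^^^^^^^^^^^^^^^^^^^^^^^^^^^^
  File "run.py", line 7, in go
    p,f,v=fit(ims,M[model],p0,w=25,cams=cams,free=free,**k); out.append(p)
          ~~~^^^^^^^^^^^^^^^^^^^^^^^^^^^^^^^^^^^^^^^^^^^^^^
  File "fit.py", line 54, in fit
    r_=minimize(cost,q,method='Nelder-Mead',options=dict(initial_simplex=sim,xatol=.05,fatol=.02))
  File "fit.py", line 49, in cost
    return sum(np.count_nonzero(render(c,model,p,G[c][2],G[c][3],w)!=G[c][1])/S/S for c in cams)
  File "fit.py", line 49, in <genexpr>
    return sum(np.count_nonzero(render(c,model,p,G[c][2],G[c][3],w)!=G[c][1])/S/S for c in cams)
                                ~~~~~~^^^^^^^^^^^^^^^^^^^^^^^^^^^^^
  File "fit.py", line 28, in render
    uv=(proj(cam,X)-[u0,v0]+.5)*S-.5
        ~~~~^^^^^^^
  File "h.py", line 9, in proj
    k,d,R,t=K(cam); return cv2.projectPoints(np.array(P,float).reshape(-1,3),cv2.Rodrigues(R)[0],t,k,d)[0].reshape(-1,2)
            ~^^^^^
  File "h.py", line 6, in K
    c=vision.get_calibration(cam); f=192/np.tan(np.radians(c['fovy'])/2)
ValueError: time passes only in moves, steps and waits
```

Cache the calibration.

```bash
sed -i 's/^def K(cam):/import functools\n@functools.lru_cache(None)\ndef K(cam):/' h.py; time python3 run.py; python3 -c "
from h import *
print(readout.observe()['t'])"
```

```text
g1 wide ('scene', 'top') [ 534.7 -406.7] 61.5 380.8
g1 wide ('scene',) [ 533.1 -405.7] 61.1 227.2
g1 wide ('top',) [ 535.  -407.2] 62.9 134.6
g2 wide ('scene', 'top') [515.5 375.6] 71.2 352.0
g2 wide ('scene',) [515.  378.1] 73.7 204.9
g2 wide ('top',) [515.3 373.9] 71.6 109.6
g1 narrow ('scene', 'top') [ 534.6 -406.7] 61.4 415.9
g1 narrow ('scene',) [ 533.1 -405.7] 61.1 248.1
g1 narrow ('top',) [ 535.  -407.2] 62.8 147.8
g2 narrow ('scene', 'top') [515.4 375.8] 71.2 369.9
g2 narrow ('scene',) [514.9 378.3] 74.2 207.4
g2 narrow ('top',) [515.3 374. ] 71.7 129.7
coarse ('scene', 'top') [362.6 315.3] 8.9 82.4
coarse ('scene',) [361.6 315.7] 8.7 15.8
coarse ('top',) [362.8 314.4] 9.4 54.6
fine ('scene', 'top') [ 425.8 -147.2] 24.7 53.4
fine ('scene',) [ 425.6 -146.6] 24.6 9.9
fine ('top',) [ 426.4 -147.6] 25.0 26.1
k1 ('scene', 'top') [463.5  -3.9] 0.0 175.2
k1 ('scene',) [460.5  -1.2] 0.0 129.2
k1 ('top',) [464.2  -4.5] 0.0 43.3
k2 ('scene', 'top') [ 349.2 -313. ] 0.0 97.8
k2 ('scene',) [ 349.5 -312.9] 0.0 44.9
k2 ('top',) [ 349.3 -312.5] 0.0 51.7
burner ('scene', 'top') [434.1 168.3] 0.0 29.5
burner ('scene',) [434.  168.8] 0.0 10.6
burner ('top',) [434.1 167.8] 0.0 11.1
tray ('scene', 'top') [ 652.7 -130.3] -16.1 67.6
tray ('scene',) [ 651.8 -130. ] -16.0 17.9
tray ('top',) [ 653.4 -130.9] -16.2 24.8
dish ('scene', 'top') [654.2 162.2] 0.0 68.2
dish ('scene',) [652.1 163. ] 0.0 45.9
dish ('top',) [654.1 161.7] 0.0 11.0
0.9
real	0m8.188s
user	0m8.492s
sys	0m0.234s
```

```bash
python3 -c "
import cv2,numpy as np
a=[cv2.imread(f'pics/v{i}.png') for i in range(2)]
print(a[0].shape)
b=[cv2.resize(x,None,fx=1,fy=1) for x in a]
for i in range(2): cv2.imwrite(f'pics/w{i}.png',b[i])
"
```

```text
(600, 800, 3)
```

View pics/w0.png

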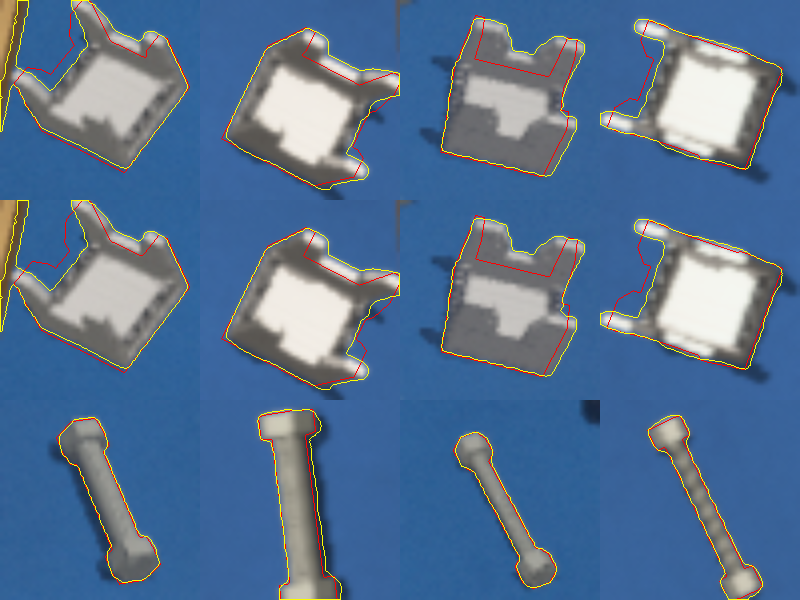

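View pics/w1.png

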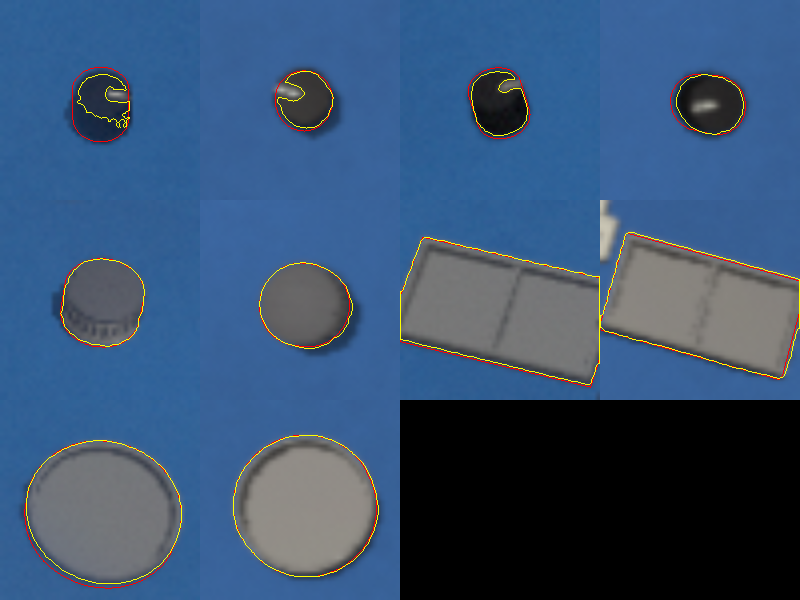

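```bash
sed -i 's/w=25/w=29/' run.py; sed -i 's/(540,-410,D(60))/(535,-407,D(-28))/; s/(512,376,D(75))/(515,376,D(-18))/' run.py;  python3 run.py | grep -v k[12]; cp pics/v0.png pics/v0b.png;  python3 -c "
import cv2
a=cv2.imread('pics/v0.png');cv2.imwrite('pics/w2.png',cv2.resize(a,(800,516)))"
```

```text
g1 wide ('scene', 'top') [ 532.9 -408.7] -28.2 392.3
g1 wide ('scene',) [ 532.5 -408.3] -27.6 165.9
g1 wide ('top',) [ 534.7 -410.3] -28.8 218.2
g2 wide ('scene', 'top') [516.5 378.4] -18.5 160.1
g2 wide ('scene',) [516.1 378.7] -17.8 58.0
g2 wide ('top',) [516.3 377.2] -18.4 99.8
g1 narrow ('scene', 'top') [ 532.9 -408.2] -28.0 382.6
g1 narrow ('scene',) [ 532.7 -408.2] -27.5 166.9
g1 narrow ('top',) [ 533.  -408.8] -28.1 215.3
g2 narrow ('scene', 'top') [516.7 378.3] -17.9 135.9
g2 narrow ('scene',) [516.3 378.7] -17.8 35.4
g2 narrow ('top',) [516.7 377.4] -18.0 97.9
coarse ('scene', 'top') [361.8 315.2] 8.8 92.9
coarse ('scene',) [361.6 315.7] 8.7 15.8
coarse ('top',) [362.2 314.4] 9.4 66.6
fine ('scene', 'top') [ 425.8 -147.2] 24.7 54.2
fine ('scene',) [ 425.6 -146.6] 24.6 9.9
fine ('top',) [ 425.7 -147.9] 24.9 26.9
burner ('scene', 'top') [434.1 168.3] 0.0 29.5
burner ('scene',) [434.  168.8] 0.0 10.6
burner ('top',) [434.1 167.8] 0.0 11.1
tray ('scene', 'top') [ 652.6 -130.4] -16.1 76.8
tray ('scene',) [ 651.7 -130.2] -16.3 22.2
tray ('top',) [ 653.4 -130.9] -16.2 28.0
dish ('scene', 'top') [654.2 162.2] 0.0 68.2
dish ('scene',) [652.1 163. ] 0.0 45.9
dish ('top',) [654.1 161.7] 0.0 11.0
```

View pics/w2.png

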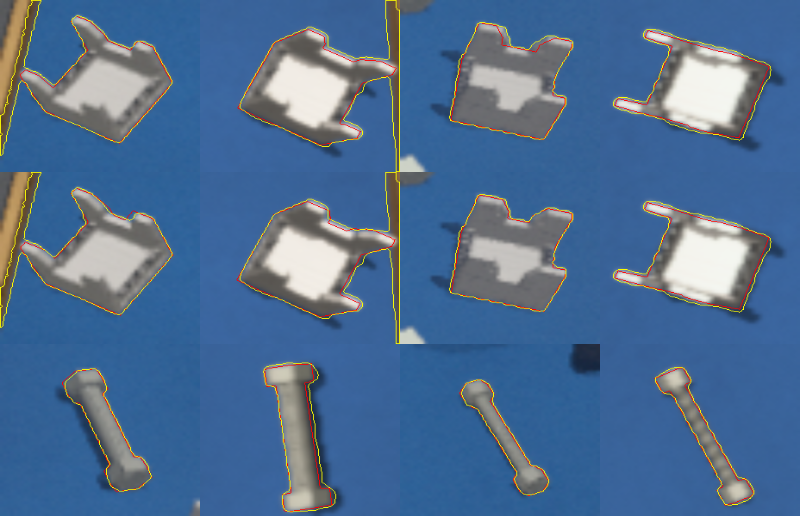

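```bash
cat > mv.py <<'E'
import sys
from h import *
from scipy.spatial.transform import Rotation as Ro
def row(x,y,z,yaw=None,frm=None):
    s=readout.observe(); R=Ro.from_rotvec(s['eef_rot']).as_matrix(); p=s['tool_pos'] if frm is None else frm
    y0=np.degrees(np.arctan2(R[1,1],R[0,1]))
    d=0 if yaw is None else -((yaw-y0+90)%180-90)
    # turned about down axis: ideal frame
    d_=R.T@(np.array([x,y,z])-p)
    return np.round(d_/10,2),round(d,1)
if __name__=='__main__':
    s=readout.observe(); R=Ro.from_rotvec(s['eef_rot']).as_matrix()
    print('t',round(s['t'],2),'pos',s['tool_pos'].round(1),'yaw',np.degrees(np.arctan2(R[1,1],R[0,1])).round(1),'tilt',np.degrees(np.arccos(-R[2,0])).round(2),'F',s['contact_force'].round(1),'gap',round(s['finger_gap'],3),'q',s['qpos'].round(2))
    for a in sys.argv[1:]: print(a,*row(*map(float,a.split(','))))
E
python3 mv.py 349.3,-312.8,120,-16.1 349.3,-312.8,31,-16.1; python3 -c "
from rig import r
print([ (k,getattr(r,k)) for k in dir(r) if k[0]!='_'])"
```

```text
t 0.9 pos [ 153.8 -554.1  250.3] yaw -74.5 tilt 0.01 F [-0.1 -0.3 -0.2] gap 1.001 q [-1.42  0.28  1.5  -0.    1.36 -0.12]
349.3,-312.8,120,-16.1 [ 13.03 -18.02 -25.29] -58.4
349.3,-312.8,31,-16.1 [ 21.93 -18.02 -25.29] -58.4
[('IKError', <class 'rig.IKError'>), ('nose_length', 19.0)]
```

>>> apply_moves(commands="13 -18 -25.3 -58.4;13 -18 -25.3 -58.4;13 -18 -25.3 -58.4;13 -18 -25.3 -58.4;13 -18 -25.3 -58.4", claw=1, grip_force=50)

```text
t: 1.52
tool_pos: [336.5, -329.0, 129.3]
eef_rot: [1.467, 1.017, -1.467]
contact_force: [-0.2, -0.8, -0.4]
finger_gap: 1.002
```

```bash
python3 mv.py 349.3,-312.8,60,-16.1 349.3,-312.8,31,-16.1
```

```text
t 1.52 pos [ 336.5 -329.   129.3] yaw -20.4 tilt 0.09 F [-0.2 -0.8 -0.4] gap 1.002 q [-0.92  0.23  1.91  0.    1.01 -0.57]
349.3,-312.8,60,-16.1 [ 6.93  0.62 -1.97] -4.3
349.3,-312.8,31,-16.1 [ 9.83  0.62 -1.97] -4.3
```

>>> apply_moves(commands="5 0.6 -2 -4.3;9.8 0.6 -2 -4.3;9.8 0.6 -2 -4.3;9.8 0.6 -2 -4.3;9.8 0.6 -2 -4.3")

```text
t: 2.15
tool_pos: [349.1, -315.4, 33.5]
eef_rot: [1.417, 1.054, -1.417]
contact_force: [-0.3, 0.2, 0.4]
finger_gap: 1.0
```

```bash
python3 mv.py 349.3,-312.8,31,-16.1
python3 - <<'E'
from h import *
save('scene','a1.png')
im=cv2.imread('pics/raw_a1.png'); u,v=map(int,proj('scene',[349,-313,16])[0]);cv2.imwrite('pics/a1c.png',cv2.resize(im[v-60:v+40,u-60:u+60],None,fx=5,fy=5))
E
```

```text
t 2.15 pos [ 349.1 -315.4   33.5] yaw -16.5 tilt 0.25 F [-0.3  0.2  0.4] gap 1.0 q [-0.88  0.36  2.03 -0.    0.75 -0.59]
349.3,-312.8,31,-16.1 [ 0.25 -0.05 -0.25] -0.4
```

View pics/a1c.png

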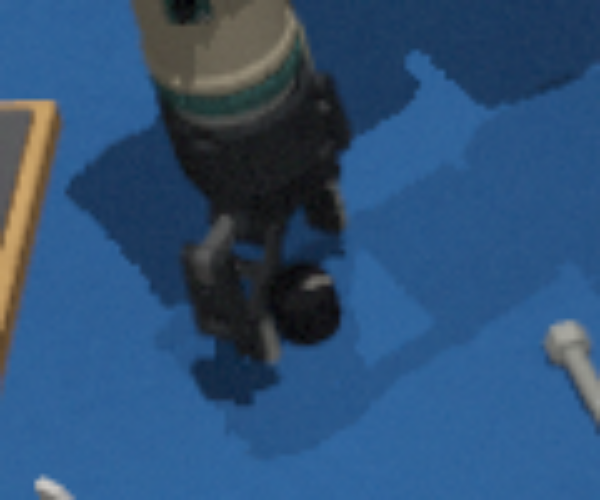

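```bash
python3 mv.py 349.3,-312.8,31,-16.1
```

```text
t 2.2 pos [ 348.9 -315.2   33.4] yaw -16.5 tilt 0.24 F [0.4 0.2 0.9] gap 0.997 q [-0.88  0.36  2.03 -0.    0.75 -0.59]
349.3,-312.8,31,-16.1 [ 0.24 -0.03 -0.24] -0.4
```

>>> apply_moves(commands="0.24 0 -0.24 0;0.24 0 -0.24 0;0.24 0 -0.24 0;0.24 0 -0.24 0;0.24 0 -0.24 0")

```text
t: 2.82
tool_pos: [348.8, -311.4, 29.2]
eef_rot: [1.418, 1.059, -1.418]
contact_force: [-0.3, 0.7, 0.2]
finger_gap: 1.002
```

```bash
python3 mv.py 349.3,-312.8,31,-16.1
```

```text
t 2.83 pos [ 348.8 -311.4   29.2] yaw -16.5 tilt 0.0 F [-0.3  0.7  0.2] gap 1.002 q [-0.88  0.36  2.04 -0.    0.74 -0.59]
349.3,-312.8,31,-16.1 [-0.18  0.09  0.12] -0.4
```

>>> apply_moves(commands="-0.2 0 0.15 0;-0.2 0 0.15 0;-0.2 0 0.15 0;-0.2 0 0.15 0;-0.2 0 0.15 0", claw=0.2, grip_force=50)

```text
t: 3.45
tool_pos: [348.5, -313.0, 31.6]
eef_rot: [1.417, 1.059, -1.418]
contact_force: [-0.5, 0.5, 5.3]
finger_gap: 0.401
```

```bash
python3 mv.py
```

```text
t 3.45 pos [ 348.5 -313.    31.6] yaw -16.5 tilt 0.04 F [-0.5  0.5  5.3] gap 0.401 q [-0.88  0.36  2.03 -0.    0.75 -0.59]
```

```bash
cat > c.py <<'E'
# usage: c.py set x y z yaw | c.py did dx dy dz turn(cm,deg) | c.py x,y,z,yaw ...
import sys,json
from h import *
from scipy.spatial.transform import Rotation as Ro
def ax(yaw):
    a=np.radians(yaw); y=np.array([np.cos(a),np.sin(a),0]); x=np.array([0,0,-1.]); return np.c_[x,y,np.cross(x,y)]
A=sys.argv[1:]
if A and A[0]=='set': json.dump(list(map(float,A[1:5])),open('cmd.json','w')); A=A[5:]
c=np.array(json.load(open('cmd.json')))
if A and A[0]=='did':
    d=np.array(list(map(float,A[1:5]))); c[:3]+=ax(c[3])@d[:3]*10; c[3]-=d[3]; json.dump(c.tolist(),open('cmd.json','w')); A=A[5:]
s=readout.observe(); R=Ro.from_rotvec(s['eef_rot']).as_matrix(); y0=np.degrees(np.arctan2(R[1,1],R[0,1]))
print('t',round(s['t'],2),'pos',s['tool_pos'].round(1),'yaw',y0.round(1),'cmd',c.round(1),'tilt',np.degrees(np.arccos(min(1,-R[2,0]))).round(2),'F',s['contact_force'].round(1),'T',s['torque'].round(2),'gap',round(s['finger_gap'],3),'q1,6',s['qpos'][[0,5]].round(2))
for a in A:
    v=list(map(float,a.split(','))); yaw=v[3] if len(v)>3 else c[3]
    t=-((yaw-c[3]+90)%180-90); print(a,'->',(ax(c[3]).T@(np.array(v[:3])-c[:3])/10).round(2),round(t,1),'q6 est deg',round(np.degrees(np.arctan2(v[1],v[0]))-(c[3]-t),0))
E
python3 c.py set 348.5 -313 31.2 -16.5 644.3,-159.2,80,-16.1
```

```text
t 3.45 pos [ 348.5 -313.    31.6] yaw -16.5 cmd [ 348.5 -313.    31.2  -16.5] tilt 0.04 F [-0.5  0.5  5.3] T [ 0.08  0.15 -0.04] gap 0.401 q1,6 [-0.88 -0.59]
644.3,-159.2,80,-16.1 -> [ -4.88  23.99 -23.15] -0.4 q6 est deg 2.0
```

>>> apply_moves(commands="-5 0 0 0;-5 6 -5.8 -0.4;-5 12 -11.6 -0.4;-5 16.2 -15.6 -0.4;-5 20.1 -19.4 -0.4")

```text
t: 4.08
tool_pos: [571.6, -196.2, 80.7]
eef_rot: [1.412, 1.063, -1.413]
contact_force: [0.6, -2.2, -0.2]
finger_gap: 0.399
```

```bash
python3 c.py did -5 20.1 -19.4 -0.4 644.3,-159.2,81.2,-16.1 644.3,-159.2,36,-16.1
```

```text
t 4.08 pos [ 571.6 -196.2   80.7] yaw -16.1 cmd [ 596.3 -184.1   81.2  -16.1] tilt 0.03 F [ 0.6 -2.2 -0.2] T [-0.12 -0.06 -0.03] gap 0.399 q1,6 [-0.45 -0.16]
644.3,-159.2,81.2,-16.1 -> [ 0.    3.92 -3.72] -0.0 q6 est deg 2.0
644.3,-159.2,36,-16.1 -> [ 4.52  3.92 -3.72] -0.0 q6 est deg 2.0
```

>>> apply_moves(commands="0 3.9 -3.7 0;0 3.9 -3.7 0;0 3.9 -3.7 0;0 3.9 -3.7 0;0 3.9 -3.7 0")

```text
t: 4.7
tool_pos: [616.8, -173.4, 81.3]
eef_rot: [1.414, 1.063, -1.414]
contact_force: [0.1, -0.1, -1.3]
finger_gap: 0.398
```

```bash
python3 c.py did 0 3.9 -3.7 0 644.3,-159.2,36,-16.1
```

```text
t 4.7 pos [ 616.8 -173.4   81.3] yaw -16.2 cmd [ 644.1 -159.3   81.2  -16.1] tilt 0.03 F [ 0.1 -0.1 -1.3] T [ 0.   -0.02  0.03] gap 0.398 q1,6 [-0.38 -0.1 ]
644.3,-159.2,36,-16.1 -> [ 4.52  0.02 -0.02] -0.0 q6 est deg 2.0
```

```bash
sed -i "s/^A=sys.argv\[1:\]/A=sys.argv[1:]\nif A and A[0]=='m':\n    s=readout.observe(); R=Ro.from_rotvec(s['eef_rot']).as_matrix(); json.dump(s['tool_pos'].tolist()+[float(np.degrees(np.arctan2(R[1,1],R[0,1])))],open('cmd.json','w')); A=A[1:]/" c.py; python3 c.py m 644.3,-159.2,81,-16.1
```

```text
t 4.7 pos [ 616.8 -173.4   81.3] yaw -16.2 cmd [ 616.8 -173.4   81.3  -16.2] tilt 0.03 F [ 0.1 -0.1 -1.3] T [ 0.   -0.02  0.03] gap 0.398 q1,6 [-0.38 -0.1 ]
644.3,-159.2,81,-16.1 -> [ 0.03  2.25 -2.13] -0.1 q6 est deg 2.0
```

>>> apply_moves(commands="0 2.25 -2.15 0;0 2.25 -2.15 0;3 2.25 -2.15 0;3 2.25 -2.15 0;3 2.25 -2.15 0")

```text
t: 5.32
tool_pos: [645.1, -158.7, 51.8]
eef_rot: [1.413, 1.063, -1.413]
contact_force: [0.2, 0.4, 0.9]
finger_gap: 0.403
```

```bash
python3 c.py did 3 2.25 -2.15 0 644.3,-159.2,35.2,-16.1
python3 - <<'E'
from h import *
from fit import M
for c in('scene','top'):
    im=save(c,'b1%s.png'%c)
    P=M['tray'][0]; c0,s0=np.cos(np.radians(-16.1)),np.sin(np.radians(-16.1))
    u,v=map(int,proj(c,[652,-130,10])[0]);cv2.imwrite(f'pics/b1{c}c.png',cv2.resize(im[v-45:v+45,u-50:u+50],None,fx=4,fy=4))
a=[cv2.imread(f'pics/b1{c}c.png') for c in('scene','top')]; cv2.imwrite('pics/b1.png',np.hstack(a))
E
```

```text
t 5.33 pos [ 645.1 -158.7   51.8] yaw -16.1 cmd [ 644.4 -159.    51.3  -16.2] tilt 0.02 F [0.2 0.4 0.9] T [ 0.02  0.   -0.  ] gap 0.403 q1,6 [-0.35 -0.06]
644.3,-159.2,35.2,-16.1 -> [ 1.61 -0.    0.02] -0.1 q6 est deg 2.0
```

View pics/b1.png

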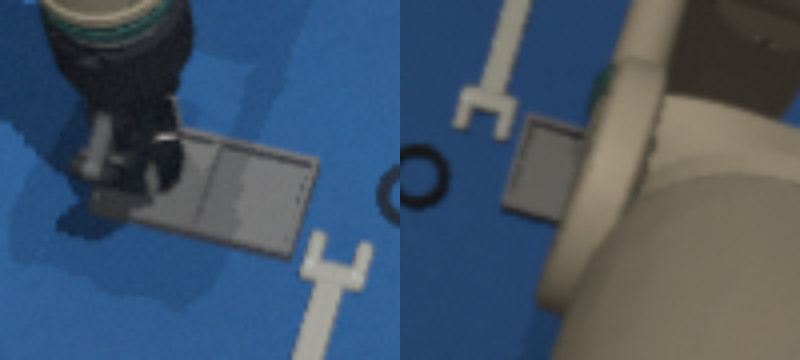

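>>> apply_moves(commands="1 0 0 0;1.55 0 0 0;1.55 0 0 0;1.55 0 0 0;1.55 0 0 0")

```text
t: 6.05
tool_pos: [645.3, -158.1, 35.6]
eef_rot: [1.413, 1.063, -1.413]
contact_force: [-0.8, -0.2, 1.5]
finger_gap: 0.402
```

```bash
python3 c.py did 1.55 0 0 0
```

```text
t 6.05 pos [ 645.3 -158.1   35.6] yaw -16.1 cmd [ 644.4 -159.    35.8  -16.2] tilt 0.02 F [-0.8 -0.2  1.5] T [-0.01  0.09 -0.01] gap 0.402 q1,6 [-0.34 -0.06]
```

>>> apply_moves(commands="0 0 0 0;0 0 0 0;0 0 0 0;0 0 0 0;-2 0 0 0", claw=0.62)

```text
t: 6.68
tool_pos: [644.1, -157.7, 54.2]
eef_rot: [1.412, 1.067, -1.416]
contact_force: [0.2, 0.8, -1.5]
finger_gap: 0.621
```

```bash
python3 c.py did -2 0 0 0 464,-4,110,-16.1
```

```text
t 6.67 pos [ 644.1 -157.7   54.2] yaw -16.1 cmd [ 644.4 -159.    55.8  -16.2] tilt 0.23 F [ 0.2  0.8 -1.5] T [-0.   -0.03  0.05] gap 0.621 q1,6 [-0.34 -0.06]
464,-4,110,-16.1 -> [ -5.42 -21.64  -9.87] -0.1 q6 est deg 16.0
```

>>> apply_moves(commands="-5.4 0 0 0;-5.4 -5.4 -2.5 0;-5.4 -10.8 -5 0;-5.4 -16 -7.4 0;-5.4 -21.6 -9.9 0", claw=1)

```text
t: 7.3
tool_pos: [464.2, -2.3, 109.9]
eef_rot: [1.414, 1.062, -1.412]
contact_force: [0.2, -0.1, -1.3]
finger_gap: 0.999
```

>>> apply_moves(commands="0 0 0 0;0 0 0 0;0 0 0 0;0 0 0 0;0 0 0 0")

```text
t: 7.92
tool_pos: [465.8, -3.7, 109.5]
eef_rot: [1.413, 1.063, -1.413]
contact_force: [-0.3, 0.2, -0.9]
finger_gap: 1.002
```

```bash
python3 c.py m 464,-4,31,-16.1
```

```text
t 7.92 pos [465.8  -3.7 109.5] yaw -16.1 cmd [465.8  -3.7 109.5 -16.1] tilt 0.01 F [-0.3  0.2 -0.9] T [-0.06  0.03  0.01] gap 1.002 q1,6 [-0.16  0.12]
464,-4,31,-16.1 -> [ 7.85 -0.16  0.08] -0.0 q6 est deg 16.0
```

>>> apply_moves(commands="4 -0.15 0.1 0;7.85 -0.15 0.1 0;7.85 -0.15 0.1 0;7.85 -0.15 0.1 0;7.85 -0.15 0.1 0")

```text
t: 8.55
tool_pos: [464.9, -4.0, 32.6]
eef_rot: [1.414, 1.061, -1.41]
contact_force: [0.9, 0.2, 0.4]
finger_gap: 1.001
```

>>> apply_moves(commands="0 0 0 0;0 0 0 0;0 0 0 0;0 0 0 0;0 0 0 0", claw=0.2)

```text
t: 9.18
tool_pos: [463.8, -3.8, 31.8]
eef_rot: [1.413, 1.063, -1.412]
contact_force: [-1.0, 0.9, 5.6]
finger_gap: 0.403
```

```bash
python3 c.py did 7.85 -0.15 0.1 0 660.9,-101.6,81,-16.1
```

```text
t 9.18 pos [463.8  -3.8  31.8] yaw -16.1 cmd [464.1  -4.2  31.  -16.1] tilt 0.04 F [-1.   0.9  5.6] T [ 0.04  0.17 -0.04] gap 0.403 q1,6 [-0.16  0.12]
660.9,-101.6,81,-16.1 -> [-5.   21.61  3.89] -0.0 q6 est deg 7.0
```

>>> apply_moves(commands="-5 0 0 0;-5 5 0.9 0;-5 10.4 1.9 0;-5 16 2.9 0;-5 21.6 3.9 0")

```text
t: 9.8
tool_pos: [661.6, -101.8, 81.1]
eef_rot: [1.413, 1.063, -1.413]
contact_force: [-0.2, 0.5, 0.5]
finger_gap: 0.405
```

>>> apply_moves(commands="0 0 0 0;0 0 0 0;0 0 0 0;0 0 0 0;0 0 0 0")

```text
t: 10.42
tool_pos: [659.9, -100.7, 81.6]
eef_rot: [1.412, 1.063, -1.412]
contact_force: [0.3, 0.1, -0.3]
finger_gap: 0.398
```

```bash
python3 c.py m 660.9,-101.6,51,-16.1 660.9,-101.6,36,-16.1
```

```text
t 10.43 pos [ 659.9 -100.7   81.6] yaw -16.0 cmd [ 659.9 -100.7   81.6  -16. ] tilt 0.02 F [ 0.3  0.1 -0.3] T [-0.03  0.02  0.02] gap 0.398 q1,6 [-0.26  0.02]
660.9,-101.6,51,-16.1 -> [3.06 0.12 0.06] 0.1 q6 est deg 7.0
660.9,-101.6,36,-16.1 -> [4.56 0.12 0.06] 0.1 q6 est deg 7.0
```

>>> apply_moves(commands="2 0.1 0 0;3.5 0.1 0 0;4.2 0.1 0 0;4.55 0.1 0 0;4.55 0.1 0 0")

```text
t: 11.05
tool_pos: [661.6, -101.4, 36.1]
eef_rot: [1.413, 1.062, -1.412]
contact_force: [0.3, 0.3, 0.3]
finger_gap: 0.401
```

>>> apply_moves(commands="0 0 0 0;0 0 0 0;0 0 0 0;0 0 0 0;0 0 0 0")

```text
t: 11.68
tool_pos: [661.5, -101.4, 36.0]
eef_rot: [1.413, 1.063, -1.412]
contact_force: [-0.0, -0.3, 0.8]
finger_gap: 0.399
```

```bash
python3 c.py m
```

```text
t 11.68 pos [ 661.5 -101.4   36. ] yaw -16.1 cmd [ 661.5 -101.4   36.   -16.1] tilt 0.04 F [-0.  -0.3  0.8] T [-0.05 -0.01 -0.03] gap 0.399 q1,6 [-0.26  0.02]
```

>>> apply_moves(commands="0.05 0 0 0;0.05 0 0 0;0.05 0 0 0;0.05 0 0 0;-2 0 0 0", claw=0.62)

```text
t: 12.3
tool_pos: [659.8, -101.0, 54.1]
eef_rot: [1.411, 1.067, -1.416]
contact_force: [0.7, -0.4, 0.5]
finger_gap: 0.62
```

>>> apply_moves(commands="-4 0 0 0;-7 -4 0 0;-7 -10 0 0;-7 -16 0 0;-7 -16 0 0", claw=1)

```text
t: 12.92
tool_pos: [500.6, -54.9, 124.9]
eef_rot: [1.409, 1.07, -1.418]
contact_force: [0.5, -0.6, -0.5]
finger_gap: 0.996
```

```bash
python3 c.py m 434.1,168.3,100,20
python3 - <<'E'
from h import *
P=[]
for c in('scene','top'):
    im=save(c,'c1%s.png'%c)
    u,v=map(int,proj(c,[652,-130,10])[0]);P.append(cv2.resize(im[v-45:v+45,u-50:u+50],None,fx=4,fy=4))
cv2.imwrite('pics/c1.png',np.hstack(P))
E
```

```text
t 12.93 pos [500.6 -54.9 124.9] yaw -16.0 cmd [500.6 -54.9 124.9 -16. ] tilt 0.45 F [ 0.5 -0.6 -0.5] T [-0.03 -0.04  0.03] gap 0.996 q1,6 [-0.25  0.03]
434.1,168.3,100,20 -> [  2.49 -12.56 -19.62] -36.0 q6 est deg 1.0
```

View pics/c1.png

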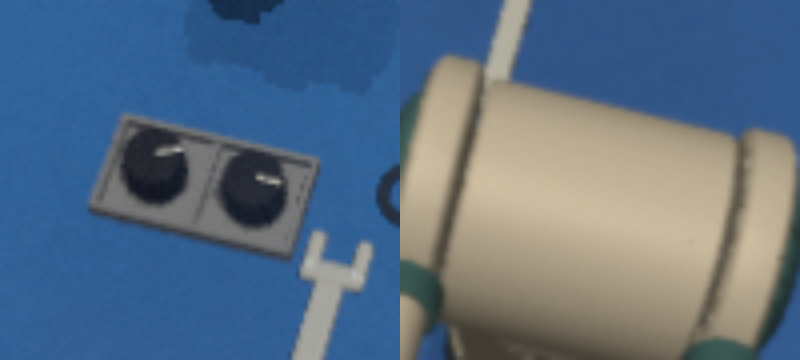

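```bash
python3 c.py m 434.1,168.3,90,-16
```

```text
t 13.03 pos [507.8 -57.1 126.3] yaw -16.1 cmd [507.8 -57.1 126.3 -16.1] tilt 0.13 F [ 0.6 -0.1  1.1] T [-0.02  0.03 -0.  ] gap 0.997 q1,6 [-0.25  0.03]
434.1,168.3,90,-16 -> [  3.63 -13.32 -19.62] -0.1 q6 est deg 37.0
```

>>> apply_moves(commands="2.5 -12.5 -19.6 0;2.5 -12.5 -19.6 0;2.5 -12.5 -19.6 0;2.5 -12.5 -19.6 0;2.5 -12.5 -19.6 0")

```text
t: 13.65
tool_pos: [442.7, 168.8, 100.6]
eef_rot: [1.411, 1.066, -1.408]
contact_force: [0.0, -0.3, -0.3]
finger_gap: 1.003
```

>>> apply_moves(commands="0 0 0 0;0 0 0 0;0 0 0 0;0 0 0 0;0 0 0 0")

```text
t: 14.28
tool_pos: [441.8, 165.6, 100.7]
eef_rot: [1.413, 1.063, -1.413]
contact_force: [0.7, -0.2, -0.0]
finger_gap: 0.998
```

```bash
python3 c.py m 434.1,168.3,31,-16
```

```text
t 14.28 pos [441.8 165.6 100.7] yaw -16.1 cmd [441.8 165.6 100.7 -16.1] tilt 0.01 F [ 0.7 -0.2 -0. ] T [ 0.02  0.   -0.01] gap 0.998 q1,6 [0.21 0.49]
434.1,168.3,31,-16 -> [ 6.97 -0.81 -0.05] -0.1 q6 est deg 37.0
```

>>> apply_moves(commands="2 -0.8 0 0;7.15 -0.8 0 0;7.15 -0.8 0 0;7.15 -0.8 0 0;7.15 -0.8 0 0")

```text
t: 14.9
tool_pos: [435.5, 168.4, 30.8]
eef_rot: [1.415, 1.062, -1.41]
contact_force: [0.0, 0.7, 0.3]
finger_gap: 1.0
```

>>> apply_moves(commands="0 0 0 0;0 0 0 0;0 0 0 0;0 0 0 0;0 0 0 0", claw=0.35, grip_force=60)

```text
t: 15.52
tool_pos: [434.5, 168.2, 30.4]
eef_rot: [1.414, 1.062, -1.411]
contact_force: [-1.4, -0.3, 9.2]
finger_gap: 0.582
```

```bash
python3 c.py did 7.15 -0.8 0 0 653.5,162.3,84,-16
python3 - <<'E'
from h import *
P=[]
for c in('scene',):
    im=save(c,'d1%s.png'%c)
    u,v=map(int,proj(c,[434,168,30])[0]);P.append(cv2.resize(im[v-45:v+45,u-50:u+50],None,fx=6,fy=6))
cv2.imwrite('pics/d1.png',np.hstack(P))
E
```

```text
t 15.53 pos [434.5 168.2  30.4] yaw -16.1 cmd [434.1 167.8  29.2 -16.1] tilt 0.09 F [-1.4 -0.3  9.2] T [-0.06  0.18 -0.05] gap 0.582 q1,6 [0.22 0.5 ]
653.5,162.3,84,-16 -> [-5.48 21.23 -5.56] -0.1 q6 est deg 30.0
```

View pics/d1.png

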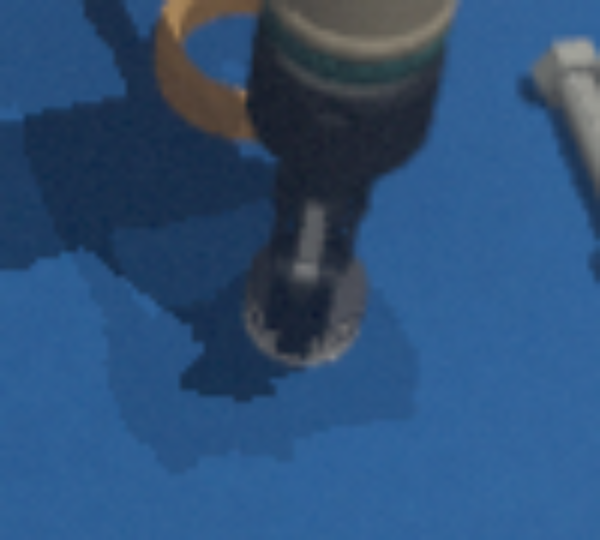

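>>> apply_moves(commands="-5.5 0 0 0;-5.5 5 -1.3 0;-5.5 10.4 -2.8 0;-5.5 16 -4.2 0;-5.5 21.2 -5.6 0")

```text
t: 16.2
tool_pos: [654.9, 163.1, 84.2]
eef_rot: [1.413, 1.063, -1.413]
contact_force: [0.2, 0.2, -1.5]
finger_gap: 0.579
```

>>> apply_moves(commands="0 0 0 0;0 0 0 0;0 0 0 0;0 0 0 0;0 0 0 0")

```text
t: 16.82
tool_pos: [652.6, 163.4, 84.6]
eef_rot: [1.413, 1.063, -1.412]
contact_force: [0.2, 0.5, -1.8]
finger_gap: 0.579
```

```bash
python3 c.py m 653.5,162.3,36,-16
python3 - <<'E'
from h import *
P=[]
for c in('scene',):
    im=save(c,'e1%s.png'%c)
    u,v=map(int,proj(c,[654,162,30])[0]);P.append(cv2.resize(im[v-45:v+45,u-50:u+50],None,fx=6,fy=6))
cv2.imwrite('pics/e1.png',np.hstack(P))
E
```

```text
t 16.82 pos [652.6 163.4  84.6] yaw -16.0 cmd [652.6 163.4  84.6 -16. ] tilt 0.01 F [ 0.2  0.5 -1.8] T [-0.02  0.01 -0.03] gap 0.579 q1,6 [0.14 0.42]
653.5,162.3,36,-16 -> [4.86 0.11 0.08] -0.0 q6 est deg 30.0
```

View pics/e1.png

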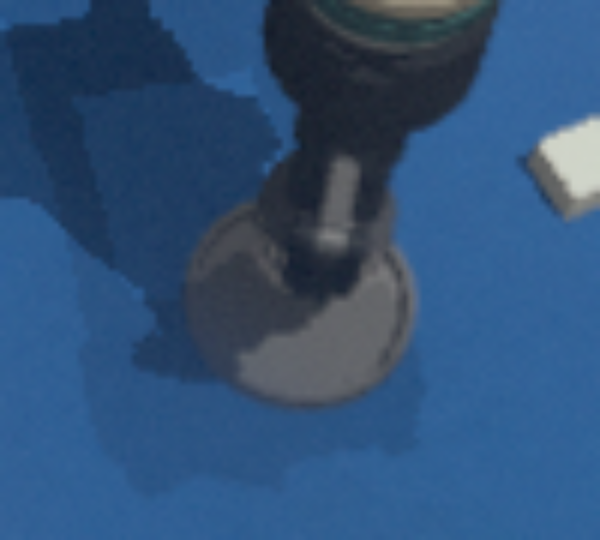

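>>> apply_moves(commands="2.5 0.1 0 0;4 0.1 0 0;4.8 0.1 0 0;4.95 0.1 0 0;4.95 0.1 0 0")

```text
t: 17.5
tool_pos: [654.5, 163.0, 35.1]
eef_rot: [1.413, 1.063, -1.412]
contact_force: [0.6, -0.5, -1.2]
finger_gap: 0.577
```

>>> apply_moves(commands="0 0 0 0;0.05 0 0 0;0.1 0 0 0;0.1 0 0 0;0.1 0 0 0")

```text
t: 18.12
tool_pos: [654.4, 163.0, 34.4]
eef_rot: [1.413, 1.063, -1.412]
contact_force: [-0.9, -0.1, 5.5]
finger_gap: 0.579
```

```bash
python3 c.py m
```

```text
t 18.12 pos [654.4 163.   34.4] yaw -16.1 cmd [654.4 163.   34.4 -16.1] tilt 0.05 F [-0.9 -0.1  5.5] T [-0.07  0.21  0.01] gap 0.579 q1,6 [0.14 0.42]
```

>>> apply_moves(commands="0 0 0 0;0 0 0 0;0 0 0 0;0 0 0 0;-2 0 0 0", claw=0.72)

```text
t: 18.75
tool_pos: [652.7, 162.7, 52.0]
eef_rot: [1.41, 1.065, -1.417]
contact_force: [0.6, 0.1, -0.0]
finger_gap: 0.719
```

>>> apply_moves(commands="-5 0 0 0;-8 0 0 0;-8 0 0 0;-8 -6 -2 0;-8 -6 -2 0", claw=1)

```text
t: 19.38
tool_pos: [596.8, 200.3, 131.7]
eef_rot: [1.406, 1.069, -1.417]
contact_force: [0.7, 0.1, -0.9]
finger_gap: 1.001
```

```bash
python3 c.py m 361.9,315.2,110,98.8
```

```text
t 19.38 pos [596.8 200.3 131.7] yaw -15.9 cmd [596.8 200.3 131.7 -15.9] tilt 0.43 F [ 0.7  0.1 -0.9] T [-0.05  0.05 -0.02] gap 1.001 q1,6 [0.21 0.49]
361.9,315.2,110,98.8 -> [  2.17 -25.74  -4.61] 65.3 q6 est deg 122.0
```

>>> apply_moves(commands="2 -5 -0.9 10.7;2 -10 -1.8 21.4;2 -15 -2.7 32;2 -20 -3.6 42.7;2 -25.7 -4.6 53.4")

```text
t: 20.0
tool_pos: [368.3, 313.7, 112.7]
eef_rot: [2.026, 0.365, -2.027]
contact_force: [0.4, 0.4, 0.2]
finger_gap: 0.997
```

>>> apply_moves(commands="0 0 0 10;0 0 0 11.9;0 0 0 11.9;0 0 0 11.9;0 0 0 11.9")

```text
t: 20.62
tool_pos: [369.9, 313.2, 113.5]
eef_rot: [2.14, 0.167, -2.14]
contact_force: [0.7, -0.9, -0.1]
finger_gap: 1.002
```

```bash
python3 c.py m 361.9,315.2,60,98.8
python3 - <<'E'
from h import *
im=save('scene','f1.png'); P=[]
for X in ([654,162,30],[362,315,30]):
    u,v=map(int,proj('scene',X)[0]);P.append(cv2.resize(im[v-50:v+45,u-45:u+45],None,fx=4.4,fy=4.4))
cv2.imwrite('pics/f1.png',np.hstack(P))
E
```

```text
t 20.62 pos [369.9 313.2 113.5] yaw -81.1 cmd [369.9 313.2 113.5 -81.1] tilt 0.01 F [ 0.7 -0.9 -0.1] T [-0.02  0.05  0.01] gap 1.002 q1,6 [0.56 1.97]
361.9,315.2,60,98.8 -> [ 5.35 -0.33  0.76] 0.1 q6 est deg 122.0
```

View pics/f1.png

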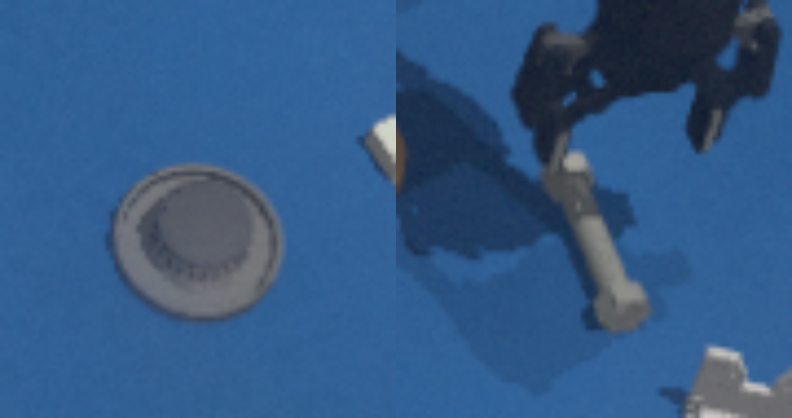

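>>> apply_moves(commands="4 -0.33 0.76 0;7 -0.33 0.76 0;8.9 -0.33 0.76 0;8.9 -0.33 0.76 0;8.9 -0.33 0.76 0")

```text
t: 21.3
tool_pos: [362.1, 315.8, 25.2]
eef_rot: [2.141, 0.168, -2.139]
contact_force: [0.3, -0.0, 0.7]
finger_gap: 1.001
```

>>> apply_moves(commands="0 0 0 0;0 0 0 0;0 0 0 0;0 0 0 0;0 0 0 0", claw=0.1, grip_force=90)

```text
t: 21.92
tool_pos: [361.5, 315.7, 25.3]
eef_rot: [2.141, 0.168, -2.14]
contact_force: [-0.7, -0.1, 6.3]
finger_gap: 0.199
```

```bash
python3 c.py did 8.9 -.33 .76 0  361.9,315.2,130,98.8
python3 - <<'E'
from h import *
im=save('scene','g1.png'); P=[]
for X in ([362,315,30],):
    u,v=map(int,proj('scene',X)[0]);P.append(cv2.resize(im[v-50:v+45,u-45:u+45],None,fx=6,fy=6))
cv2.imwrite('pics/g1.png',np.hstack(P))
E
```

```text
t 21.93 pos [361.5 315.7  25.3] yaw -81.0 cmd [361.9 315.2  24.5 -81.1] tilt 0.04 F [-0.7 -0.1  6.3] T [0.03 0.22 0.03] gap 0.199 q1,6 [0.57 1.99]
361.9,315.2,130,98.8 -> [-10.55   0.     0.  ] 0.1 q6 est deg 122.0
```

View pics/g1.png

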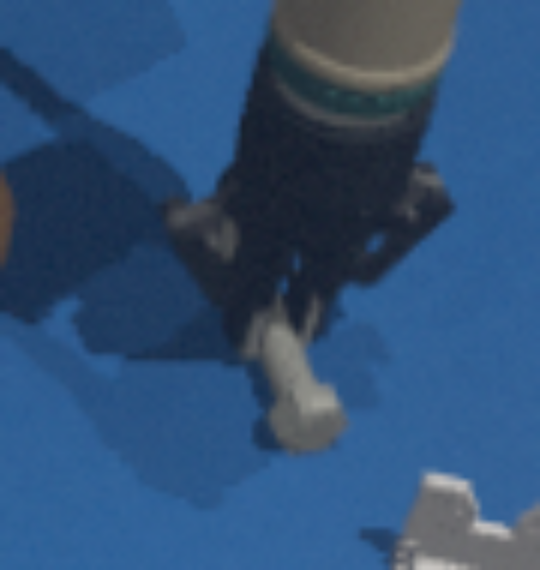

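>>> apply_moves(commands="-3 0 0 0;-7 0 0 0;-11 0 0 0;-11 0 0 0;-11 0 0 0")

```text
t: 22.6
tool_pos: [360.2, 314.8, 133.4]
eef_rot: [2.137, 0.166, -2.142]
contact_force: [-0.1, -0.1, -3.4]
finger_gap: 0.195
```

```bash
cat > g.py <<'E'
from fit import *
ims={c:cv2.imread(f'pics/raw_{c}0.png') for c in('scene','top')}
import fit as F
og=F.grab
def grab2(*a,**k):
    b,m,u0,v0=og(*a,**k); f=b.astype(int); 
    cam=a[1]; z=render(cam,M['wide'],(533,-408.5,np.radians(-28)),u0,v0,a[3]); z=cv2.dilate(z,np.ones((17,17)))
    f=b.astype(int); ch=f.max(2)-f.min(2); mm=((ch<=30+.25*f.max(2))*255).astype(np.uint8)
    return b,mm&z,u0,v0
F.grab=grab2
for m in('wide','narrow'):
  for cams in(('scene','top'),('scene',),('top',)):
    p,f,v=F.fit(ims,M[m],(533,-408.5,np.radians(-28)),w=29,cams=cams)
    print(m,cams,p[:2].round(1),np.degrees(p[2]).round(1),round(f,1))
    if len(cams)==2: cv2.imwrite(f'pics/fit_{m}.png',v)
cv2.imwrite('pics/fitg1.png',np.vstack([cv2.resize(cv2.imread(f'pics/fit_{m}.png'),(580,290)) for m in('wide','narrow')]))
E
python3 g.py; python3 c.py m 533,-408.7,140,-118.2
```

```text
wide ('scene', 'top') [ 532.9 -408.2] -28.2 152.1
wide ('scene',) [ 532.5 -408.3] -27.6 51.1
wide ('top',) [ 534.  -410.2] -28.8 91.4
narrow ('scene', 'top') [ 533.  -408.2] -28.0 141.0
narrow ('scene',) [ 533.  -408.5] -28.0 52.2
narrow ('top',) [ 532.8 -409.4] -28.1 87.4
t 22.6 pos [360.2 314.8 133.4] yaw -81.0 cmd [360.2 314.8 133.4 -81. ] tilt 0.17 F [-0.1 -0.1 -3.4] T [-0.03 -0.03 -0.03] gap 0.195 q1,6 [0.57 1.99]
533,-408.7,140,-118.2 -> [-0.66 74.16 -5.79] 37.2 q6 est deg 81.0
```

View pics/fitg1.png

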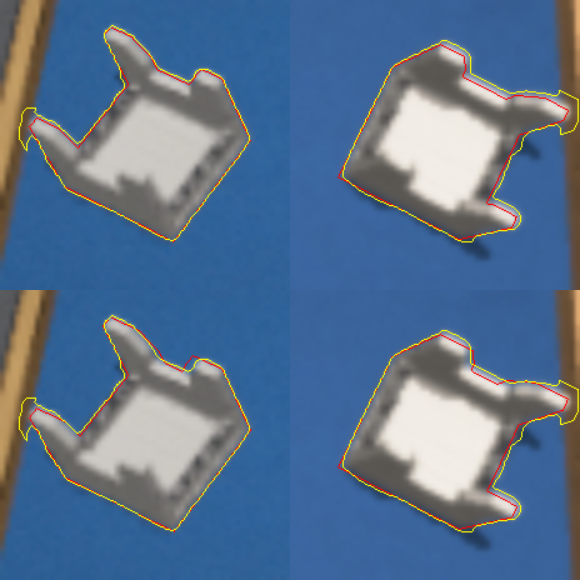

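>>> apply_moves(commands="-1 5 -0.4 3;-1 10 -0.8 6;-1 15.5 -1.2 9;-1 21 -1.7 12;-1 26 -2.1 15")

```text
t: 23.22
tool_pos: [421.4, 60.2, 142.7]
eef_rot: [-2.162, 0.117, 2.171]
contact_force: [0.9, -0.1, -3.2]
finger_gap: 0.197
```

>>> apply_moves(commands="0 0 0 0;0 0 0 0;0 0 0 0;0 0 0 0;0 0 0 0")

```text
t: 23.85
tool_pos: [422.5, 62.8, 144.7]
eef_rot: [-2.168, 0.112, 2.168]
contact_force: [-0.1, -0.3, -4.5]
finger_gap: 0.2
```

```bash
python3 c.py m 533,-408.7,140,-118.2
```

```text
t 23.85 pos [422.5  62.8 144.7] yaw -95.9 cmd [422.5  62.8 144.7 -95.9] tilt 0.0 F [-0.1 -0.3 -4.5] T [0.03 0.05 0.  ] gap 0.2 q1,6 [-0.02  1.66]
533,-408.7,140,-118.2 -> [  0.47  45.75 -15.87] 22.3 q6 est deg 81.0
```

>>> apply_moves(commands="0 5 -1.7 4;0 10 -3.5 8;0 15 -5.2 12;0 20 -6.9 16;0 25 -8.7 20")

```text
t: 24.48
tool_pos: [483.3, -197.1, 144.8]
eef_rot: [-1.968, 0.457, 1.967]
contact_force: [0.9, -0.2, -3.7]
finger_gap: 0.199
```

>>> apply_moves(commands="0 0 0 0;0 0 0 0;0 0 0 0;0 0 0 0;0 0 0 0")

```text
t: 25.1
tool_pos: [482.9, -195.0, 144.9]
eef_rot: [-1.97, 0.454, 1.97]
contact_force: [0.1, -0.1, -3.3]
finger_gap: 0.191
```

```bash
python3 c.py m 533,-408.7,140,-118.2
```

```text
t 25.1 pos [ 482.9 -195.   144.9] yaw -116.0 cmd [ 482.9 -195.   144.9 -116. ] tilt 0.01 F [ 0.1 -0.1 -3.3] T [-0.03 -0.03 -0.03] gap 0.191 q1,6 [-0.52  1.51]
533,-408.7,140,-118.2 -> [  0.49  17.01 -13.86] 2.2 q6 est deg 81.0
```

>>> apply_moves(commands="0 4.2 -3.5 1;0 8.5 -7 2;0 12.8 -10.4 2.2;0 17 -13.9 2.2;0 17 -13.9 2.2")

```text
t: 25.72
tool_pos: [534.1, -414.2, 144.1]
eef_rot: [-1.948, 0.495, 1.943]
contact_force: [1.2, 0.9, -4.0]
finger_gap: 0.195
```

>>> apply_moves(commands="0 0 0 0;0 0 0 0;0 0 0 0;0 0 0 0;0 0 0 0")

```text
t: 26.35
tool_pos: [533.3, -409.2, 145.0]
eef_rot: [-1.946, 0.489, 1.946]
contact_force: [-0.0, 0.5, -4.9]
finger_gap: 0.199
```

```bash
python3 c.py m 533,-408.7,80,-118.2;  cat > look.py <<'E'
import sys
from h import *
from fit import M
# look.py name X Y Z  [stud model tcp...]: crop both cams
n,X,Y,Z=sys.argv[1],*map(float,sys.argv[2:5]); st=sys.argv[5:] 
P=[]
for c in('scene','top'):
    im=save(c,n+c+'.png'); u,v=map(int,proj(c,[X,Y,Z])[0]); w=40;u0=max(0,u-w);v0=max(0,v-w); z=9.9
    q=cv2.resize(im[v0:v0+2*w,u0:u0+2*w],None,fx=5,fy=5,interpolation=cv2.INTER_CUBIC)
    if st:
        x,y,az,yaw=map(float,st[1:5]); a=np.radians(yaw); c0,s0=np.cos(a),np.sin(a); off=M[st[0]]
        zc=15 if st[0]=='coarse' else 10
        for part in off:
            pr=proj(c,np.c_[part[:,0]*c0-part[:,1]*s0+x,part[:,0]*s0+part[:,1]*c0+y,part[:,2]+az-zc])
            h=cv2.convexHull(((pr-[u0,v0]+.5)*5-.5).astype(np.int32).reshape(-1,1,2)); cv2.polylines(q,[h],True,(0,0,255),1)
    P.append(q)
h=min(p.shape[0] for p in P); cv2.imwrite(f'pics/{n}.png',np.hstack([p[:h] for p in P]))
E
python3 look.py h1 533 -409 80 coarse 533 -408.7 130 -28.2
```

```text
t 26.35 pos [ 533.3 -409.2  145. ] yaw -118.2 cmd [ 533.3 -409.2  145.  -118.2] tilt 0.02 F [-0.   0.5 -4.9] T [-0.03  0.03  0.09] gap 0.199 q1,6 [-0.76  1.31]
533,-408.7,80,-118.2 -> [ 6.5  -0.03  0.05] -0.0 q6 est deg 81.0
```

View pics/h1.png

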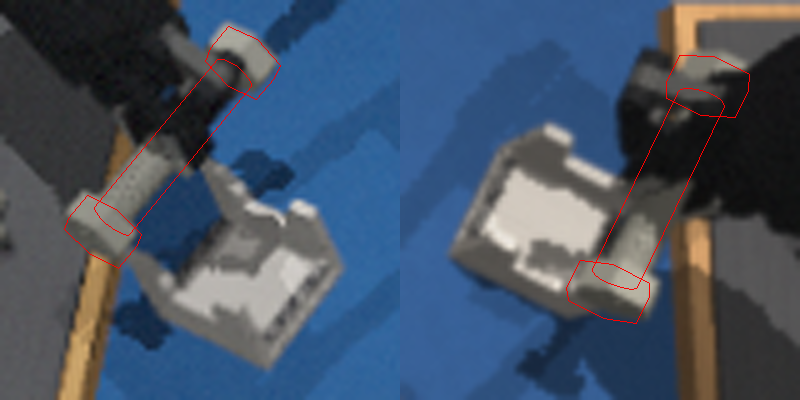

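>>> apply_moves(commands="4 0 0 0;6.5 0 0 0;7.3 0 0 0;7.8 0 0 0;7.8 0 0 0")

```text
t: 27.08
tool_pos: [533.6, -410.0, 67.5]
eef_rot: [-1.947, 0.49, 1.945]
contact_force: [-0.1, 0.0, -4.5]
finger_gap: 0.199
```

>>> apply_moves(commands="0 0 0 0;0 0 0 0;0 0 0 0;0 0 0 0;0 0 0 0")

```text
t: 27.7
tool_pos: [533.2, -409.5, 66.8]
eef_rot: [-1.946, 0.489, 1.946]
contact_force: [-0.0, 0.2, -4.3]
finger_gap: 0.192
```

```bash
python3 c.py m 533,-408.7,52.5,-118.2; python3 look.py h2 533 -409 40 coarse 533.2 -409 56.5 -28.2
```

```text
t 27.7 pos [ 533.2 -409.5   66.8] yaw -118.2 cmd [ 533.2 -409.5   66.8 -118.2] tilt 0.0 F [-0.   0.2 -4.3] T [-0.   -0.02  0.01] gap 0.192 q1,6 [-0.76  1.31]
533,-408.7,52.5,-118.2 -> [ 1.43 -0.06  0.06] -0.0 q6 est deg 81.0
```

View pics/h2.png

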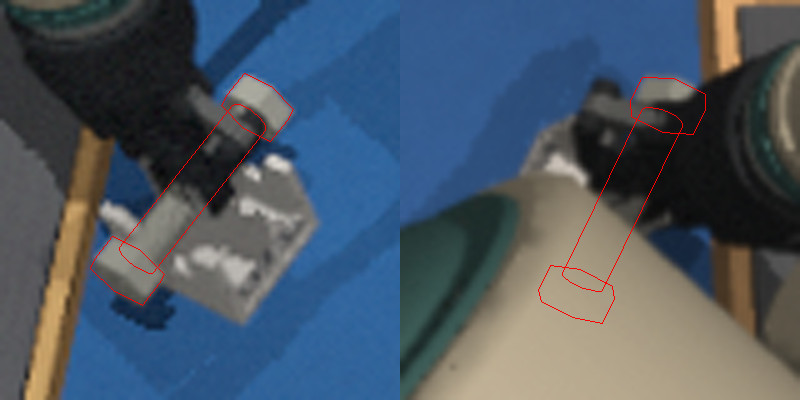

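>>> apply_moves(commands="0.4 -0.05 0.05 0;0.8 -0.05 0.05 0;1.1 -0.05 0.05 0;1.25 -0.05 0.05 0;1.25 -0.05 0.05 0")

```text
t: 28.42
tool_pos: [533.0, -408.8, 54.1]
eef_rot: [-1.946, 0.489, 1.946]
contact_force: [0.6, -0.6, -3.3]
finger_gap: 0.195
```

>>> apply_moves(commands="0.05 0 0 0;0.1 0 0 0;0.15 0 0 0;0.2 0 0 0;0.2 0 0 0")

```text
t: 29.05
tool_pos: [533.0, -408.9, 52.4]
eef_rot: [-1.946, 0.49, 1.946]
contact_force: [0.1, 0.5, -2.8]
finger_gap: 0.197
```

```bash
python3 c.py m 533,-408.7,52,-118.2
```

```text
t 29.05 pos [ 533.  -408.9   52.4] yaw -118.2 cmd [ 533.  -408.9   52.4 -118.2] tilt 0.01 F [ 0.1  0.5 -2.8] T [ 0.02  0.04 -0.06] gap 0.197 q1,6 [-0.76  1.31]
533,-408.7,52,-118.2 -> [ 0.04 -0.01  0.01] -0.0 q6 est deg 81.0
```

>>> apply_moves(commands="0.05 0 0 0;0.1 0 0 0;0.1 0 0 0;0.1 0 0 0;0.1 0 0 0")

```text
t: 29.68
tool_pos: [533.1, -408.9, 52.2]
eef_rot: [-1.947, 0.49, 1.945]
contact_force: [-1.6, 2.8, 5.4]
finger_gap: 0.195
```

```bash
python3 c.py
```

```text
t 29.68 pos [ 533.1 -408.9   52.2] yaw -118.2 cmd [ 533.  -408.9   52.4 -118.2] tilt 0.04 F [-1.6  2.8  5.4] T [0.3  0.32 0.03] gap 0.195 q1,6 [-0.76  1.31]
```

>>> apply_moves(commands="0 0 0 0;0 0 0 0;0 0 0 0;0 0 0 0;-1 0 0 0", claw=0.5)

```text
t: 30.3
tool_pos: [532.5, -408.4, 60.7]
eef_rot: [-1.944, 0.488, 1.947]
contact_force: [-0.1, 0.4, 0.4]
finger_gap: 0.499
```

>>> apply_moves(commands="-3 0 0 0;-6 0 0 0;-9 0 0 0;-9 0 0 0;-9 0 0 0")

```text
t: 30.92
tool_pos: [532.7, -408.5, 150.9]
eef_rot: [-1.945, 0.489, 1.946]
contact_force: [-0.5, 0.6, -0.2]
finger_gap: 0.502
```

```bash
python3 c.py m 425.8,-147.2,120,-65.3; python3 look.py i1 533 -409 40 coarse 533 -408.7 42 -28.2
```

```text
t 30.93 pos [ 532.7 -408.5  150.9] yaw -118.2 cmd [ 532.7 -408.5  150.9 -118.2] tilt 0.04 F [-0.5  0.6 -0.2] T [-0.04  0.03  0.  ] gap 0.502 q1,6 [-0.76  1.31]
425.8,-147.2,120,-65.3 -> [  3.09 -17.97  21.78] -52.9 q6 est deg 46.0
```

View pics/i1.png

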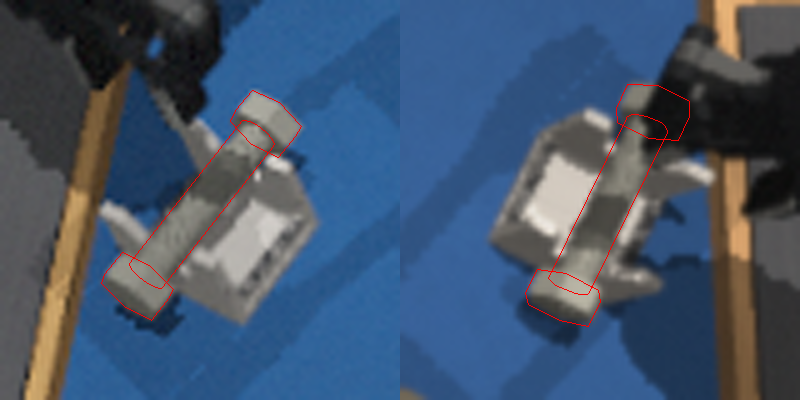

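>>> apply_moves(commands="0 -3.6 4.4 -10.6;1 -7.2 8.8 -21.2;2 -10.8 13.1 -31.8;3 -14.4 17.4 -42.4;3 -18 21.8 -52.9", claw=0.7)

```text
t: 31.65
tool_pos: [424.1, -145.0, 119.6]
eef_rot: [1.979, 0.441, -1.984]
contact_force: [-0.3, 0.1, 0.5]
finger_gap: 0.703
```

>>> apply_moves(commands="0 0 0 0;0 0 0 0;0 0 0 0;0 0 0 0;0 0 0 0")

```text
t: 32.28
tool_pos: [426.3, -147.8, 121.1]
eef_rot: [1.984, 0.433, -1.984]
contact_force: [0.4, -0.4, 0.1]
finger_gap: 0.702
```

```bash
python3 c.py m 425.8,-147.2,24,-65.3; python3 look.py j1 426 -147 30 fine 425.8 -147.2 10 24.7
```

```text
t 32.27 pos [ 426.3 -147.8  121.1] yaw -65.4 cmd [ 426.3 -147.8  121.1  -65.4] tilt 0.01 F [ 0.4 -0.4  0.1] T [0.02 0.   0.04] gap 0.702 q1,6 [-0.49  0.65]
425.8,-147.2,24,-65.3 -> [ 9.71 -0.07  0.03] -0.1 q6 est deg 46.0
```

View pics/j1.png

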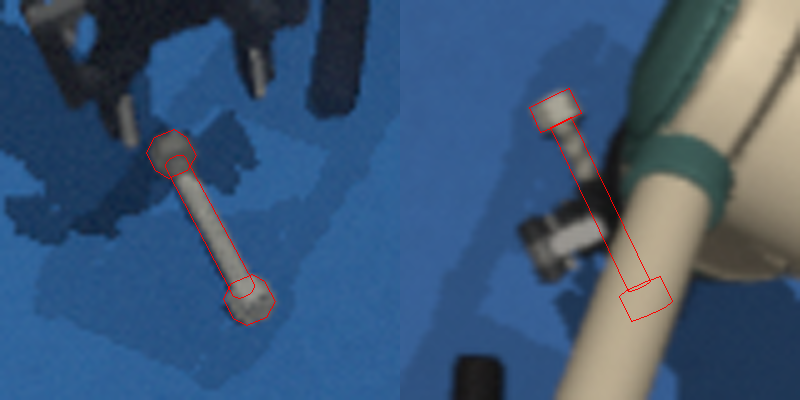

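>>> apply_moves(commands="4 -0.05 0 0;7 -0.05 0 0;9 -0.05 0 0;9.85 -0.05 0 0;9.85 -0.05 0 0")

```text
t: 33.0
tool_pos: [425.8, -146.7, 22.5]
eef_rot: [1.983, 0.434, -1.984]
contact_force: [0.3, -0.3, -0.3]
finger_gap: 0.697
```

>>> apply_moves(commands="0 0 0 0;0 0 0 0;0 0 0 0;0 0 0 0;0 0 0 0", claw=0.02, grip_force=70)

```text
t: 33.62
tool_pos: [426.3, -146.9, 23.5]
eef_rot: [1.984, 0.433, -1.982]
contact_force: [-1.2, 1.9, 5.7]
finger_gap: 0.105
```

```bash
python3 c.py
```

```text
t 33.62 pos [ 426.3 -146.9   23.5] yaw -65.3 cmd [ 426.3 -147.8  121.1  -65.4] tilt 0.08 F [-1.2  1.9  5.7] T [ 0.01  0.13 -0.02] gap 0.105 q1,6 [-0.49  0.65]
```

>>> apply_moves(commands="-3 0 0 0;-7 0 0 0;-12 0 0 0;-12 0 0 0;-12 0 0 0")

```text
t: 34.25
tool_pos: [425.1, -146.3, 142.3]
eef_rot: [1.983, 0.434, -1.985]
contact_force: [0.0, 0.4, -2.4]
finger_gap: 0.104
```

```bash
python3 c.py m 516.5,378.2,145,-108; python3 look.py k1 426 -147 130 fine 425.8 -147.2 130 24.7
```

```text
t 34.25 pos [ 425.1 -146.3  142.3] yaw -65.3 cmd [ 425.1 -146.3  142.3  -65.3] tilt 0.06 F [ 0.   0.4 -2.4] T [-0.02  0.01  0.  ] gap 0.104 q1,6 [-0.49  0.65]
516.5,378.2,145,-108 -> [ -0.27 -43.85 -30.19] 42.7 q6 est deg 144.0
```

View pics/k1.png

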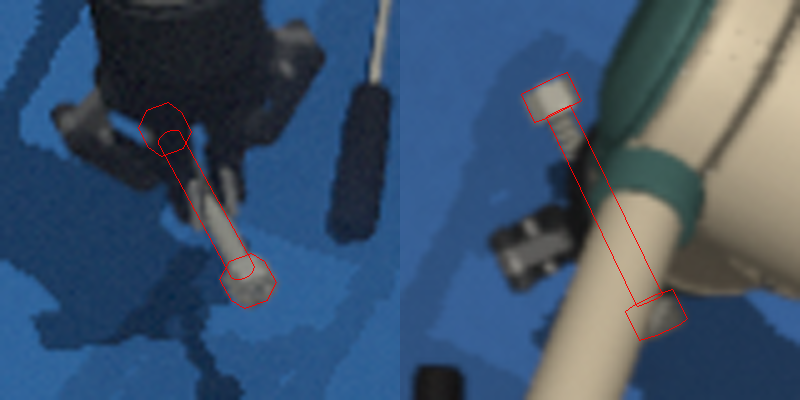

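Held level and centred. Carry it to the narrow gauge.

>>> apply_moves(commands="-0.3 -4 -2.8 4;-0.3 -8 -5.5 8;-0.3 -12 -8.2 12;-0.3 -16.5 -11.4 17;-0.3 -21 -14.5 21")

```text
t: 34.98
tool_pos: [469.3, 106.2, 144.1]
eef_rot: [2.187, 0.067, -2.193]
contact_force: [1.0, 0.6, -1.4]
finger_gap: 0.101
```

>>> apply_moves(commands="0 0 0 0;0 0 0 0;0 0 0 0;0 0 0 0;0 0 0 0")

```text
t: 35.6
tool_pos: [470.0, 103.8, 145.7]
eef_rot: [2.19, 0.068, -2.19]
contact_force: [0.2, 0.1, -1.9]
finger_gap: 0.104
```

```bash
python3 c.py m 516.5,378.2,145,-108
```

```text
t 35.6 pos [470.  103.8 145.7] yaw -86.4 cmd [470.  103.8 145.7 -86.4] tilt 0.01 F [ 0.2  0.1 -1.9] T [-0.07  0.02  0.04] gap 0.104 q1,6 [0.07 1.58]
516.5,378.2,145,-108 -> [  0.07 -27.09  -6.35] 21.6 q6 est deg 144.0
```

>>> apply_moves(commands="0 -5.4 -1.3 4.4;0 -10.8 -2.6 8.8;0 -16.2 -3.8 13.2;0 -21.6 -5.1 17.6;0 -27.1 -6.35 21.6")

```text
t: 36.22
tool_pos: [516.6, 380.5, 145.7]
eef_rot: [-2.051, 0.327, 2.05]
contact_force: [1.1, -0.4, -1.4]
finger_gap: 0.106
```

>>> apply_moves(commands="0 0 0 0;0 0 0 0;0 0 0 0;0 0 0 0;0 0 0 0")

```text
t: 36.85
tool_pos: [516.2, 378.4, 146.0]
eef_rot: [-2.052, 0.325, 2.052]
contact_force: [0.9, 0.4, -2.1]
finger_gap: 0.103
```

```bash
python3 c.py m 516.5,378.2,68,-108
```

```text
t 36.85 pos [516.2 378.4 146. ] yaw -108.0 cmd [ 516.2  378.4  146.  -108. ] tilt 0.01 F [ 0.9  0.4 -2.1] T [0.03 0.   0.02] gap 0.103 q1,6 [0.52 2.41]
516.5,378.2,68,-108 -> [ 7.8   0.01 -0.03] 0.0 q6 est deg 144.0
```

>>> apply_moves(commands="4 0 0 0;6.5 0 0 0;7.3 0 0 0;7.8 0 0 0;7.8 0 0 0")

```text
t: 37.48
tool_pos: [516.6, 379.4, 68.3]
eef_rot: [-2.053, 0.323, 2.051]
contact_force: [-0.4, 0.8, -1.3]
finger_gap: 0.103
```

>>> apply_moves(commands="0 0 0 0;0 0 0 0;0 0 0 0;0 0 0 0;0 0 0 0")

```text
t: 38.1
tool_pos: [516.1, 379.2, 67.7]
eef_rot: [-2.053, 0.324, 2.053]
contact_force: [-0.1, -0.4, -1.0]
finger_gap: 0.103
```

```bash
python3 c.py m 516.5,378.2,54,-108; python3 look.py l1 516 378 40 fine 516.4 378.2 54.5 -18
```

```text
t 38.1 pos [516.1 379.2  67.7] yaw -107.9 cmd [ 516.1  379.2   67.7 -107.9] tilt 0.0 F [-0.1 -0.4 -1. ] T [ 0.06 -0.06 -0.01] gap 0.103 q1,6 [0.53 2.41]
516.5,378.2,54,-108 -> [ 1.37  0.08 -0.07] 0.1 q6 est deg 144.0
```

View pics/l1.png

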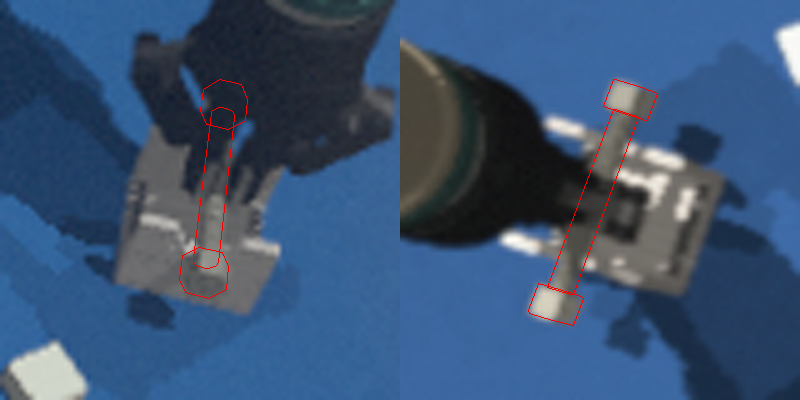

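>>> apply_moves(commands="0.4 0.08 -0.05 0;0.8 0.08 -0.05 0;1.1 0.08 -0.05 0;1.35 0.08 -0.05 0;1.35 0.08 -0.05 0")

```text
t: 38.83
tool_pos: [516.1, 378.2, 53.8]
eef_rot: [-2.052, 0.324, 2.053]
contact_force: [-0.6, 1.3, -1.1]
finger_gap: 0.101
```

>>> apply_moves(commands="0.05 0 0 0;0.1 0 0 0;0.15 0 0 0;0.15 0 0 0;0.15 0 0 0")

```text
t: 39.45
tool_pos: [516.3, 378.2, 52.7]
eef_rot: [-2.053, 0.324, 2.052]
contact_force: [0.2, 0.8, -0.4]
finger_gap: 0.108
```

```bash
python3 c.py m 516.5,378.2,51.5,-108
```

```text
t 39.45 pos [516.3 378.2  52.7] yaw -107.9 cmd [ 516.3  378.2   52.7 -107.9] tilt 0.01 F [ 0.2  0.8 -0.4] T [-0.03  0.01 -0.02] gap 0.108 q1,6 [0.52 2.41]
516.5,378.2,51.5,-108 -> [ 0.12 -0.   -0.02] 0.1 q6 est deg 144.0
```

>>> apply_moves(commands="0.05 0 0 0;0.1 0 0 0;0.1 0 0 0;0.1 0 0 0;0.1 0 0 0")

```text
t: 40.08
tool_pos: [516.3, 378.2, 51.7]
eef_rot: [-2.053, 0.324, 2.052]
contact_force: [1.5, 0.2, -1.8]
finger_gap: 0.102
```

```bash
python3 c.py
```

```text
t 40.08 pos [516.3 378.2  51.7] yaw -107.9 cmd [ 516.3  378.2   52.7 -107.9] tilt 0.01 F [ 1.5  0.2 -1.8] T [-0.01  0.02  0.03] gap 0.102 q1,6 [0.52 2.41]
```

>>> apply_moves(commands="0.05 0 0 0;0.1 0 0 0;0.1 0 0 0;0.1 0 0 0;0.1 0 0 0")

```text
t: 40.7
tool_pos: [516.3, 378.3, 51.4]
eef_rot: [-2.053, 0.324, 2.052]
contact_force: [-1.9, -1.4, 5.7]
finger_gap: 0.105
```

```bash
python3 c.py
```

```text
t 40.7 pos [516.3 378.3  51.4] yaw -107.9 cmd [ 516.3  378.2   52.7 -107.9] tilt 0.03 F [-1.9 -1.4  5.7] T [-0.19  0.28  0.04] gap 0.105 q1,6 [0.52 2.41]
```

Contact at the expected height (51.4 against 51.5 predicted); release.

>>> apply_moves(commands="0 0 0 0;0 0 0 0;0 0 0 0;0 0 0 0;-1 0 0 0", claw=0.4)

```text
t: 41.32
tool_pos: [515.7, 377.9, 60.1]
eef_rot: [-2.051, 0.326, 2.055]
contact_force: [0.1, -0.8, -0.5]
finger_gap: 0.401
```

>>> apply_moves(commands="-4 0 0 0;-8 0 0 0;-12 0 0 0;-16 0 0 0;-16 0 0 0")

```text
t: 41.95
tool_pos: [518.2, 379.4, 225.7]
eef_rot: [-2.058, 0.317, 2.043]
contact_force: [0.4, 0.5, -0.1]
finger_gap: 0.401
```

```bash
python3 c.py m 330,300,230
```

```text
t 41.95 pos [518.2 379.4 225.7] yaw -107.9 cmd [ 518.2  379.4  225.7 -107.9] tilt 0.53 F [ 0.4  0.5 -0.1] T [ 0.01  0.01 -0.03] gap 0.401 q1,6 [0.52 2.41]
330,300,230 -> [-0.43 13.35 15.46] -0.0 q6 est deg 150.0
```

>>> apply_moves(commands="-1 4 4 -5;-2 7 8 -10;-2 10 12 -20;-2 13 15 -20;-2 13 15 -20")

```text
t: 42.58
tool_pos: [330.0, 299.0, 240.2]
eef_rot: [2.199, 0.039, -2.205]
contact_force: [0.5, -0.5, 0.7]
finger_gap: 0.4
```

>>> apply_moves(commands="0 0 0 0;0 0 0 0;0 0 0 0;0 0 0 0;0 0 0 0")

```text
t: 43.2
tool_pos: [333.8, 300.8, 240.5]
eef_rot: [2.203, 0.039, -2.203]
contact_force: [-0.3, -0.0, -0.2]
finger_gap: 0.399
```

```bash
python3 look.py m1 516 378 40 fine 516.4 378.2 38 -18; python3 c.py; python3 -c "
import cv2,numpy as np
from h import *
a=[]
for c,X in (('scene',(653,-130,10)),('top',(653,-130,10)),('scene',(654,162,10)),('top',(654,162,10)),('scene',(533,-409,30)),('top',(533,-409,30))):
    im=cv2.imread(f'pics/raw_m1{c}.png');u,v=map(int,proj(c,X)[0]);u0=max(0,u-32);a.append(cv2.resize(im[v-32:v+32,u0:u0+64],(260,260)))
cv2.imwrite('pics/m2.png',np.vstack([np.hstack(a[0::2]),np.hstack(a[1::2])]))
"
```

```text
t 43.3 pos [333.6 300.8 240.6] yaw -87.9 cmd [ 518.2  379.4  225.7 -107.9] tilt 0.01 F [0.2 1.1 0.2] T [-0.01 -0.03 -0.02] gap 0.402 q1,6 [0.58 2.11]
```

View pics/m1.png

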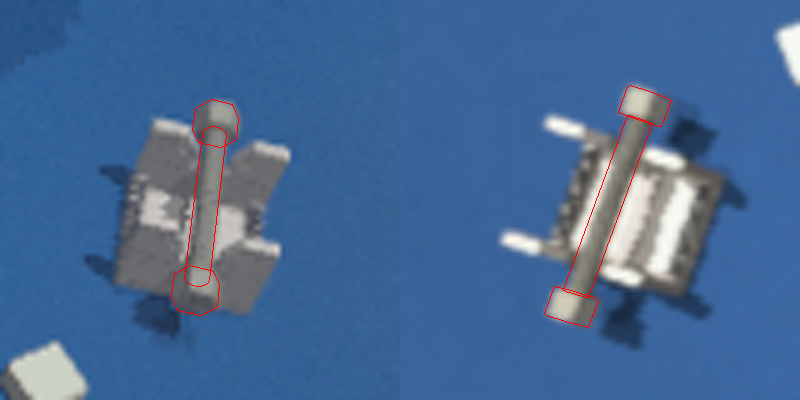

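View pics/m2.png

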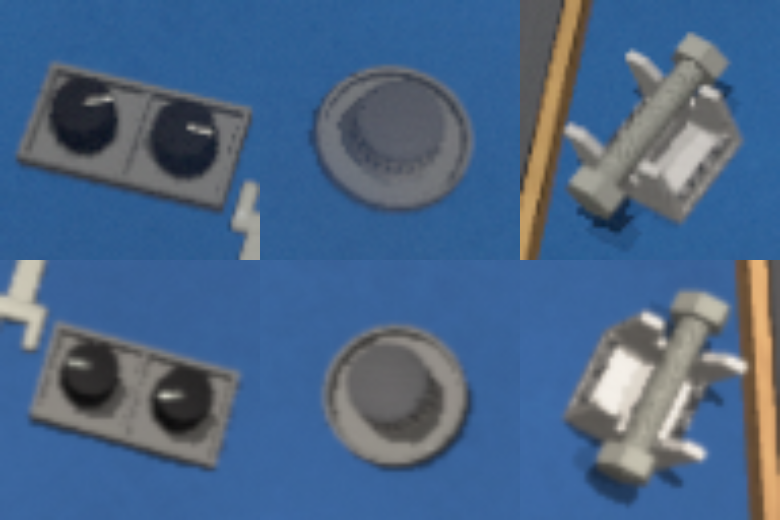

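View pics/m1scene.png

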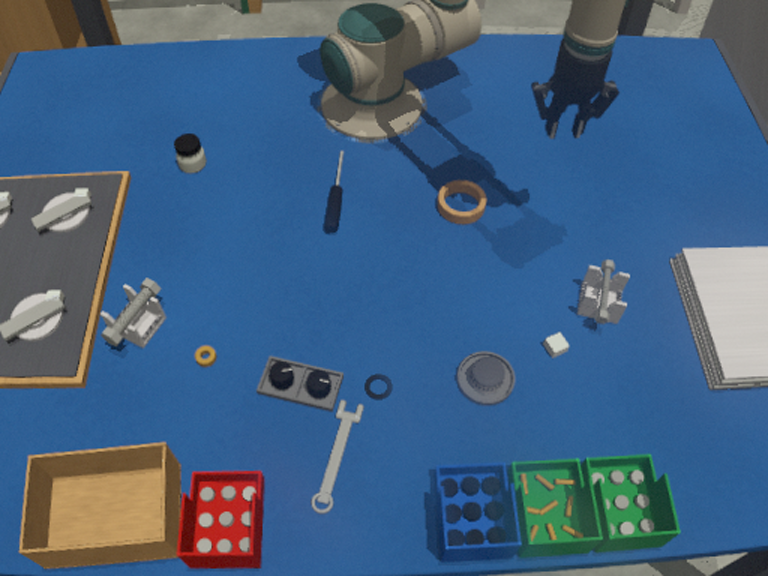

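```bash
python3 -c "
from rig import sign_off
print(sign_off())"
```

```text
the job is handed in; nothing more can be done
None
```

All five parts are placed and released, and I handed the job in at about 43 s, well inside the 134 s limit. I placed them in the order asked: the two knobs, the burner, the coarse stud, then the fine stud.

- **Knobs:** the last pictures from both cameras show one in each bay of the tray, white mark up and clear of the walls.
- **Burner:** it stands upright on the floor of the dish. It touched the floor at the height I expected, about 34 mm at the tool.
- **Coarse stud:** it rests in the wide-notched gauge with both nuts outside the plates. The tool felt contact at 52.2 mm, against about 52 predicted. The outline of a seated stud, axis 42 mm up, matches both pictures.
- **Fine stud:** it rests in the narrow-notched gauge with both nuts outside the plates. Contact came at 51.4 mm, against 51.5 predicted. The outline at 38 mm matches both pictures.

**Forces:** contact forces I read stayed under about 10 N. The arm ended clear of everything with its force reading near zero.

**Checks that disagreed:**
- **Gauge positions:** the two cameras differed by about 2 mm on where each gauge stands. That is within the clearance of the notches.
- **Gauge identity:** the outline fits to the two views together did not tell the wide gauge from the narrow one there. I settled it from the scene view, the trained networks, and the clear fit of the narrow gauge.
- **Knob mask:** the scene-camera outline of the first knob was poor because its black was too close to the blue shadow. I used the top-camera position instead, and the grasp held.

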